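Weight the domed pot lids for UV curing

ROBOT

A 6-joint arm with a two-finger parallel gripper is mounted at the origin on the work surface. World frame = base frame: x ahead of the robot, y to its left, z up, the work surface at z = 0. Lengths are in mm, angles in degrees, forces in N, time in s.
With the tool pointing down it reaches from about 300 to 850 mm from the base axis. Payload 4.2 kg.
Tool frame: the origin (TCP) lies at the centre of the arm's flange, where the gripper is bolted on; the fingertips stand 191 mm ahead of it and the grasp point (between the pads) lies 172 mm ahead of it; y points along the fingers, x is the direction in which the jaws open and shut, and the axes are right-handed (so a half turn about y gives the same grasp; the last joint's range is limited). The gripper opens to 91 mm and grips with 3 to 60 N. Pads are 32 mm wide; open, the fingers measure 118 mm over their backs; the gripper's body (76 mm by 178 mm) begins 60 mm behind the grasp point.
Start: joints at [63.312, 18.312, 89.639, -0, 72.044, -1.146], TCP at [247.925, 518.803, 404.776] pointing down, gripper open.
Joint ranges: [-177.97, 177.97], [-48.28, 115.42], [12.27, 149.76], [-77.06, 257.06], [2.81, 150.46], [-146.56, 146.56]. Speed limits (degrees/s): [147.25, 147.25, 180, 180, 180, 180].

INTERFACE

Orientations are given as [roll, pitch, yaw] about the fixed x, y, z axes, in that order (R = Rz(yaw) Ry(pitch) Rx(roll)).
In Python, from workcell import env gives the robot as it stands.
- The arm moves only by the tool carry_out, never from a script. Its argument "increments" is a list of rows, each a list of 3 entries, a list of its own where there are three numbers: the turn, a rotation vector about the tool's x, y, z in rad, then the shift along the tool's x, y, z in mm, then the closure, from 0 (fully open) to 1 (shut). In form: [[[wx, wy, wz], [dx, dy, dz], claw], ...]. A call has 1 to 10 rows; each row is the pose to reach, as a shift and turn from the pose commanded when the call began, along the tool's axes at that moment; what a row does not reach only later rows make up. A row lasts 1/12 s, in which the tool goes at most 41.7 mm and 7.16 degrees, less where a joint would pass 70% of its speed; a pose out of reach is approached as far as the arm can. A call with a gripper value outside its range is refused whole. The fingers move at their own pace and stop on an object; "force" is the grip in N (left out, the last holds). Time passes only in rows, so rows that repeat a pose let the fingers close. It gives the time, the measured TCP pose, the force and the opening at its end, in the units of the state.
- env.state(): the state, without advancing time (a new reading comes with each control period).
- env.grab_frame(name): name is "scene" or "top" or "wrist"; returns a dict with "frame" (400x640x3 uint8, blue, green, red), "z_map" (400x640 float32, mm along the optical axis (not along the pixel's ray), 0 where there is no reading), "camera_matrix" (3x3 intrinsics, pixels), "rvec" (rotation vector, rad) and "tvec" (3), from world to camera coordinates, as OpenCV has them; the wrist camera has in their place "hand_eye" (4x4, takes a point from camera to tool coordinates, whose origin is the TCP and whose axes are the tool frame's). Camera axes: x right, y down, z forward; pixel columns grow to the right and rows downward; lengths in mm; the calibration is good to about 2 mm. The wrist camera is an equidistant fisheye: a pixel r from the principal point sees the ray r / f radians off the axis. A picture is of the moment at which its call begins: read the wrist's pose just before it.
- env.job_done(): hands the job in, once; it reports no verdict.
The state is a dict: "time_s": time; "qpos": joint angles; "qvel": joint speeds; "effort": joint torques, N m; "ee_pos": TCP position; "ee_rot": TCP orientation; "force": force on the tool from outside, world axes, zero at the start; "torque": the same for the moment, N m; "gripper_width": finger opening in mm.
Only numpy, scipy, OpenCV 4.12 (cv2) and the standard library are available. Lean on these libraries where they do the work, as an engineer would, in place of code of your own. Each camera call takes 0.05 s, during which the arm holds its last target. There are 200 camera calls.

TASK

The lids of the specimen pots on the curing plate have just been glued: swing the lamp clear, take weights from the open case and balance one, lying level on its long side, on top of every pot's domed lid, and after that swing the lamp back over the middle of the plate. Spare weights stay in the case, which must finally be shut and then secured with its turnbutton turned fully across the lid. Leave the pots standing upright on the plate and do not disturb the tube rack, the bottle and the glass jar beside the work.

Things in the scene. Friction and masses are not known exactly. Their poses are not given: they have to be found in the camera images.
- plate_mark (a point): centre of the grey 245 x 260 mm field on the fixed aluminium base plate of the curing station, on the plate's upper face (6 mm thick, 250 mm along its x, reaching 150 mm to +y and 280 mm to -y of this point); z up. Two to four pots stand in the field's quarters, about 75 mm off this point in x and y.
- lamp (a joint): swing angle of the UV lamp's arm about its column (28 mm thick, 186 mm tall, foot 68 mm wide, at x +90, y -220 mm in the axes of plate_mark). 0: head centred over plate_mark (it starts near there); positive: counter-clockwise from above, towards the robot's right, clear of the plate; well clear from 1.3. Stops at 1.7 and -0.4. It stays where it is left; about 1 N at the knob moves it.
- lamp_knob (a point): centre of the upright round black knob on the lamp head, by which the lamp is swung: 26 mm diameter, 42 mm tall (top 21 mm above this point). The white head, centred on the knob, is 170 mm (along the arm) x 130 x 30 mm; its top lies 21 mm below this point, its underside 160 mm above the bench, too low to work beneath.
- lamp_hinge (a point): point on the swing arm's upright axis, level with lamp_knob and 238 mm from it.
- case_floor (a point): centre of the black foam bed in the fixed grey steel weight case, on the foam's upper face, 12 mm above the bench. The case is 204 (its x) x 244 (its y) x 30 mm tall without lid, walls 8 mm. x points from the turnbutton side (facing the robot) to the lid's hinge side, z up. The weights lie two by two, long sides along y, about 38 mm off this point in x and 54 mm in y.
- case_lid (a joint): opening angle of the case's lid: 0 shut on the rim, 1.9 its open stop, leaning back away from the robot. It starts open. Pushed forward past upright (below about 1.35 rad) it falls shut slowly by itself on its damped hinge, in 2 to 4 s.
- lid_hinge (a point): middle of the lid's hinge line (along the case's y), at the case's far rim, 30 mm above the bench. The lid is a hollow tray (204 x 244 mm, 26 mm deep): its outer face lies 26 mm off this line; shut, its top is 56 mm above the bench.
- lid_edge (a point): middle of the lid's free edge on its outer face: 204 mm along and 26 mm out from the hinge line.
- turnbutton (a joint): angle of the steel turnbutton on a bracket at the middle of the case's front side. 0: along the front edge, clear of the lid; it turns counter-clockwise (from above) to its stop at 1.57, across the lid's edge. It starts near 0 and stays where it is left (0.06 N m). The lid must be shut before it is turned.
- button_grip (a point): on the turnbutton's upright turning axis, half-way up its thumb fin. The bar is 68 x 18 x 8 mm, its underside 20 mm below this point, 61.5 mm above the bench; on it stands the fin, 44 mm long, 12 mm thick, top 12 mm above this point. Long side along this point's y.
- weight1_center (a point): centre of a weight: plain square steel bar, 70 mm long (its x), 34 x 34 mm in section, 0.5 to 0.75 kg. All four are alike; any of the long sides may be up. They start flat in the case.
- weight2_center (a point): centre of a weight: plain square steel bar, 70 mm long (its x), 34 x 34 mm in section, 0.5 to 0.75 kg. All four are alike; any of the long sides may be up. They start flat in the case.
- weight3_center (a point): centre of a weight: plain square steel bar, 70 mm long (its x), 34 x 34 mm in section, 0.5 to 0.75 kg. All four are alike; any of the long sides may be up. They start flat in the case.
- weight4_center (a point): centre of a weight: plain square steel bar, 70 mm long (its x), 34 x 34 mm in section, 0.5 to 0.75 kg. All four are alike; any of the long sides may be up. They start flat in the case.
- jar1_top (a point): top of the domed white lid of a low specimen pot (None if absent): dome 76 mm across, 18 mm high (radius about 80 mm at the top), whole pot 44 mm tall above the plate, body 70 mm thick, about 0.7 kg, loose on the plate; z up. A weight set on it by its middle stays level; set d mm off centre it tips by about d/60 rad; far off centre it slides off.
- jar2_top (a point): top of the domed white lid of a low specimen pot (None if absent): dome 76 mm across, 18 mm high (radius about 80 mm at the top), whole pot 44 mm tall above the plate, body 70 mm thick, about 0.7 kg, loose on the plate; z up. A weight set on it by its middle stays level; set d mm off centre it tips by about d/60 rad; far off centre it slides off.
- jar3_top (a point): top of the domed white lid of a low specimen pot (None if absent): dome 76 mm across, 18 mm high (radius about 80 mm at the top), whole pot 44 mm tall above the plate, body 70 mm thick, about 0.7 kg, loose on the plate; z up. A weight set on it by its middle stays level; set d mm off centre it tips by about d/60 rad; far off centre it slides off.
- jar4_top (a point): top of the domed white lid of a low specimen pot (None if absent): dome 76 mm across, 18 mm high (radius about 80 mm at the top), whole pot 44 mm tall above the plate, body 70 mm thick, about 0.7 kg, loose on the plate; z up. A weight set on it by its middle stays level; set d mm off centre it tips by about d/60 rad; far off centre it slides off.
- tube_rack: white rack with blood tubes, 46 (its x) x 190 (its y) x 103 mm, origin under its centre; leave alone.
- reagent_bottle: white bottle with blue cap, 64 mm diameter, 150 mm tall, origin under its centre; leave alone.
- swab_jar: glass jar with steel cap, 84 mm diameter, 100 mm tall, origin under its centre; leave alone.
Not all that is in view belongs to the job. Leave any blue or turquoise look-alike of the part that bears weight1_center alone.

How it is judged:
By the outcome, as a careful person would: the job done as asked, in the order asked, and still so for the second after the job is handed in, with the robot touching nothing.
Of jar1, jar2, jar3, jar4 only 2 to 4 are there at a start; the rules pass over those that are not, and their reading is None.
At some moment in a run one of weight1, weight2, weight3, weight4 may be knocked a few centimetres aside while the robot is not near it.
Once in a run the grip may slacken for a moment while it holds something.
It also fails if it takes over 210 s, if anything falls off the work surface, if the arm or the gripper's body presses on something with over 40 N, if the wrist force passes 120 N, or if a joint passes its speed limit or range.

## Working session

There is one attempt and no reset: what is moved stays moved. The work goes in short steps, Python scripts to look and compute and a tool call to move; the robot and the scene stay as the last step left them, time stands still between calls to the robot, and variables do not carry over. Pictures are saved under pics/ and viewed, about 12 in all and at most 16, crops included, and the job is handed in when it is done.

Besides the shell and the picture viewer there is one more tool, called as a command line: name --argument value ..., lists and objects as JSON in quotes. carry_out: Moves the arm, as the interface text tells. Its arguments: {"type":"object","properties":{"increments":{"type":"array","items":{"type":"array"}},"force":{"type":"number"}},"required":["increments"]}

```bash
mkdir -p pics; ls
cat > h.py <<'E'
import numpy as np, cv2
from scipy.spatial.transform import Rotation as Ro
from workcell import env
def grab(n,save=None):
    s=env.state(); g=env.grab_frame(n); g['s']=s
    if save: cv2.imwrite('pics/'+save,g['frame'])
    return g
def cam(g):
    # returns R,t camera->world
    if 'hand_eye' in g:
        T=np.eye(4); T[:3,:3]=Ro.from_euler('xyz',g['s']['ee_rot'],degrees=True).as_matrix(); T[:3,3]=g['s']['ee_pos']
        M=T@np.array(g['hand_eye']); return M[:3,:3],M[:3,3]
    R=cv2.Rodrigues(np.array(g['rvec'],float))[0]; t=np.array(g['tvec'],float).ravel()
    return R.T,-R.T@t
def rays(g,uv):
    uv=np.atleast_2d(uv).astype(float); K=np.array(g['camera_matrix'])
    x=(uv[:,0]-K[0,2])/K[0,0]; y=(uv[:,1]-K[1,2])/K[1,1]
    if 'hand_eye' in g:
        r=np.hypot(x,y); k=np.where(r>1e-9,np.tan(r)/np.maximum(r,1e-9),1); x=x*k;y=y*k
    return np.c_[x,y,np.ones(len(x))]
def onplane(g,uv,z):
    R,o=cam(g); d=rays(g,uv)@R.T
    return o+d*((z-o[2])/d[:,2])[:,None]
def cloud(g):
    v,u=np.mgrid[0:400,0:640]; d=rays(g,np.c_[u.ravel(),v.ravel()])
    R,o=cam(g); P=(d*g['z_map'].ravel()[:,None])@R.T+o
    P[g['z_map'].ravel()<=0]=np.nan
    return P.reshape(400,640,3)
E
python3 - <<'E'
from h import *
print(env.state())
for n in('scene','top'):
    g=grab(n,n+'0.png'); R,o=cam(g); print(n,o.round(),R.round(2).tolist(),g['camera_matrix'])
    np.save(n+'0.npy',cloud(g))
a=cv2.imread('pics/top0.png'); cv2.imwrite('pics/top0b.png',cv2.resize(a,(800,500)))
E
```

```text
pics
{'time_s': 0.0, 'qpos': array([ 6.33132002e+01,  1.83513803e+01,  8.97084595e+01, -1.86442379e-03,
        7.20420847e+01, -1.14692185e+00]), 'qvel': array([-0.03665456, -0.02689647,  0.06908202, -0.07794966,  0.06422376,
        0.04253967]), 'effort': array([ 7.74840373e-04, -4.12462807e+01, -2.31967646e+01,  7.26640876e-02,
        4.57542110e-02, -1.58470480e-04]), 'ee_pos': array([247.83902395, 518.65203847, 403.90867122]), 'ee_rot': array([-89.99973207,   0.10193953,  64.46069874]), 'force': array([-0.16984467,  0.00088192, -0.00914078]), 'torque': array([-0.0063474 , -0.01182737,  0.00665242]), 'gripper_width': 91.05963038036523}
scene [1258.  670. 1141.] [[-0.69, 0.5, -0.53], [0.73, 0.48, -0.49], [0.01, -0.72, -0.69]] [[436.0999033    0.         316.24138573]
 [  0.         436.0999033  204.49197105]
 [  0.           0.           1.        ]]
top [ 376.  -39. 1559.] [[0.03, -1.0, 0.09], [-1.0, -0.03, -0.0], [0.01, -0.09, -1.0]] [[459.32277905   0.         315.55875548]
 [  0.         459.32277905 195.21027222]
 [  0.           0.           1.        ]]
```

View pics/top0b.png

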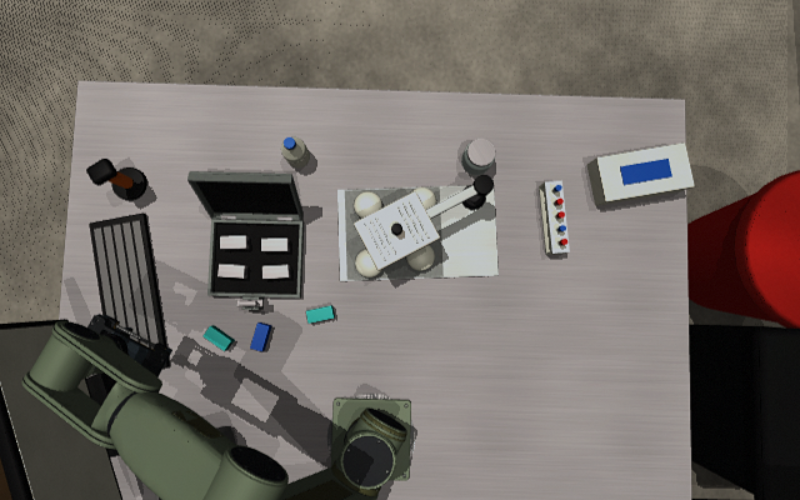

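View pics/scene0.png

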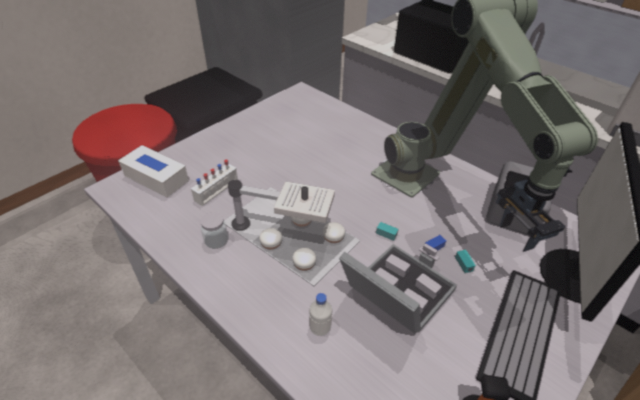

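Top view (800x500): case at (256,235) with four light weights at (232,242), (274,244), (231,271), (275,271); lamp head knob at (397,229), column (483,184); four domes at (367,205), (424,198), (368,262), (420,258). The blue/turquoise blocks at (261,337), (219,338), (320,314) lie outside the case and are decoys.

Run:
```python
from h import *
P=np.load('top0.npy'); im=cv2.imread('pics/top0.png')
def px(u,v): return int(v/1.25),int(u/1.25)
for n,(u,v) in dict(knob=(397,229),col=(483,184),d1=(367,202),d2=(427,196),d3=(366,264),d4=(422,262),bottle=(291,144),jar=(481,154),rackA=(549,183),rackB=(560,252),btn=(252,300),lidtop1=(192,174),lidtop2=(300,178),plateL=(341,190),caseF=(256,294)).items():
    a,b=px(u,v); print(n,P[a,b].round(), np.nanmedian(P[a-1:a+2,b-1:b+2].reshape(-1,3),axis=0).round())
Z=P[...,2]
# weights: bright in case
hsv=cv2.cvtColor(im,cv2.COLOR_BGR2HSV)
m=((hsv[...,2]>150)&(np.abs(Z-46)<8)).astype(np.uint8); m[:, :165]=0;m[:,245:]=0;m[:150]=0;m[240:]=0
g=grab('top')
for c in cv2.findContours(m,cv2.RETR_EXTERNAL,cv2.CHAIN_APPROX_NONE)[0]:
    if cv2.contourArea(c)<60: continue
    w=onplane(g,c[:,0,:],46)[:,:2].astype(np.float32); r=cv2.minAreaRect(w); print('w',np.round(r[0]),np.round(r[1]),round(r[2],1))
# case rim & lamp head & knob
def comp(name,m):
    n,l,st,ce=cv2.connectedComponentsWithStats(m.astype(np.uint8))
    for i in range(1,n):
        if st[i,4]>25:
            q=P[l==i]; print(name,st[i].tolist(),np.nanmedian(q,axis=0).round(),[tuple(np.round(x)) if isinstance(x,tuple) else round(x,1) for x in cv2.minAreaRect(q[:,:2].astype(np.float32))])
comp('head',np.abs(Z-190)<6)
comp('knobtop',np.abs(Z-232)<7)
comp('rim',np.abs(Z-30)<5)
comp('btn',np.abs(Z-80)<14)
```

```text
knob [531. -47. 235.] [532. -47. 232.]
col [ 651. -252.  197.] [ 650. -252.  198.]
d1 [623.  33.  56.] [624.  33.  49.]
d2 [ 646. -126.   50.] [ 646. -126.   47.]
d3 [458.  31.  53.] [458.  31.  50.]
d4 [ 469. -116.   56.] [ 469. -117.   50.]
bottle [749. 225. 144.] [747. 224. 151.]
jar [ 749. -259.  101.] [ 748. -259.  101.]
rackA [ 687. -449.   60.] [ 686. -450.   62.]
rackB [ 505. -480.   59.] [ 505. -479.   60.]
btn [355. 321.  64.] [355. 319.  78.]
lidtop1 [650. 440. 221.] [650. 440. 218.]
lidtop2 [693. 220.  -1.] [693. 220.  -0.]
plateL [661. 108.   6.] [661. 108.   5.]
caseF [371. 321.  30.] [371. 321.  30.]
w [431. 268.] [32. 66.] 5.2
w [430. 384.] [67. 32.] 87.8
w [503. 274.] [30. 67.] 1.7
w [506. 383.] [30. 67.] 1.7
head [283, 144, 107, 72, 2400] [542. -59. 190.] [(np.float64(570.0), np.float64(-113.0)), (np.float64(131.0), np.float64(320.0)), 29.6]
head [290, 334, 31, 25, 179] [ 70. -29. 191.] [(np.float64(63.0), np.float64(-27.0)), (np.float64(90.0), np.float64(40.0)), 63.5]
head [68, 351, 18, 49, 111] [-41. 631. 190.] [(np.float64(-40.0), np.float64(630.0)), (np.float64(
[... 1802 characters left out ...]
.0)), (np.float64(80.0), np.float64(54.0)), 47.7]
btn [476, 115, 80, 47, 2682] [ 717. -694.   80.] [(np.float64(720.0), np.float64(-696.0)), (np.float64(122.0), np.float64(245.0)), 11.4]
btn [228, 117, 18, 14, 61] [726. 210.  84.] [(np.float64(733.0), np.float64(216.0)), (np.float64(26.0), np.float64(62.0)), 34.1]
btn [92, 138, 10, 11, 43] [655. 669.  79.] [(np.float64(659.0), np.float64(672.0)), (np.float64(17.0), np.float64(31.0)), 78.2]
btn [164, 160, 73, 11, 306] [602. 337.  80.] [(np.float64(603.0), np.float64(334.0)), (np.float64(29.0), np.float64(232.0)), 4.6]
btn [189, 240, 22, 8, 96] [346. 318.  73.] [(np.float64(344.0), np.float64(324.0)), (np.float64(23.0), np.float64(69.0)), 1.7]
```

```bash
cat >> h.py <<'E'
def to(*wps):
    "wps: (x,y,z grasp, yaw) -> tool-frame rows from the present pose"
    s=env.state(); R=Ro.from_euler('xyz',s['ee_rot'],degrees=True); p=np.array(s['ee_pos'])
    print('now grasp',(p+R.apply([0,172,0])).round(1),'rot',np.round(s['ee_rot'],1),'t',round(s['time_s'],1),'w',round(s['gripper_width'],1),'q',np.round(s['qpos']))
    for x,y,z,yaw in wps:
        Rt=Ro.from_euler('xyz',[-90,0,yaw],degrees=True)
        d=R.inv().apply(np.array([x,y,z])-Rt.apply([0,172,0])-p); w=(R.inv()*Rt).as_rotvec()
        print((x,y,z,yaw),'->',w.round(3).tolist(),d.round(1).tolist())
E
python3 - <<'E'
from h import *
to((300,430,330,64.5),(533,-47,300,64.5),(533,-47,216,64.5))
E
```

```text
now grasp [247.7 518.5 232.1] rot [-90.    0.1  64.5] t 0.1 w 91.0 q [63. 18. 90.  0. 72. -1.]
(300, 430, 330, 64.5) -> [-0.0, -0.001, -0.001] [-57.7, -97.8, -85.3]
(533, -47, 300, 64.5) -> [-0.0, -0.001, -0.001] [-387.6, -67.4, -501.2]
(533, -47, 216, 64.5) -> [-0.0, -0.001, -0.001] [-387.5, 16.6, -501.2]
```

carry_out --increments '[[[0,0,0],[-58,-98,-85],0],[[0,0,0],[-58,-98,-85],0],[[0,0,0],[-58,-98,-85],0],[[0,0,0],[-58,-98,-85],0],[[0,0,0],[-388,-67,-501],0],[[0,0,0],[-388,-67,-501],0],[[0,0,0],[-388,-67,-501],0],[[0,0,0],[-388,-67,-501],0],[[0,0,0],[-388,-67,-501],0],[[0,0,0],[-388,-67,-501],0]]' --force 8

```text
time_s: 0.98
ee_pos: [409.3, 203.6, 488.0]
ee_rot: [-90.0, -0.0, 64.5]
force: [1.3, 0.2, 0.1]
gripper_width: 91.3
```

carry_out --increments '[[[0,0,0],[0,0,0],0],[[0,0,0],[0,0,0],0]]'

```text
time_s: 1.15
ee_pos: [409.8, 203.8, 487.9]
ee_rot: [-90.0, 0.0, 64.2]
force: [-0.8, 0.7, -0.6]
gripper_width: 91.5
```

Run:
```python
from h import *
to((533,-47,300,64.5),(533,-47,217,64.5))
```

```text
now grasp [409.7 203.8 315.9] rot [-90.    0.   64.2] t 1.1 w 91.5 q [ 25.   5.  95.   0.  80. -39.]
(533, -47, 300, 64.5) -> [-0.001, -0.006, -0.0] [-172.1, 15.8, -220.1]
(533, -47, 217, 64.5) -> [-0.001, -0.006, -0.0] [-172.1, 98.8, -220.2]
```

carry_out --increments '[[[0,0,0],[-172,16,-220],0],[[0,0,0],[-172,16,-220],0],[[0,0,0],[-172,16,-220],0],[[0,0,0],[-172,16,-220],0],[[0,0,0],[-172,16,-220],0],[[0,0,0],[-172,16,-220],0],[[0,0,0],[-172,16,-220],0],[[0,0,0],[-172,16,-220],0],[[0,0,0],[-172,16,-220],0],[[0,0,0],[-172,16,-220],0]]'

```text
time_s: 1.98
ee_pos: [533.5, -43.0, 471.9]
ee_rot: [-89.9, -0.0, 64.5]
force: [0.3, 0.6, 0.3]
gripper_width: 91.0
```

carry_out --increments '[[[0,0,0],[0,25,0],0],[[0,0,0],[0,50,0],0],[[0,0,0],[0,70,0],0],[[0,0,0],[0,82,0],0],[[0,0,0],[0,82,0],0.5],[[0,0,0],[0,82,0],1],[[0,0,0],[0,82,0],1],[[0,0,0],[0,82,0],1],[[0,0,0],[0,82,0],1],[[0,0,0],[0,82,0],1]]'

```text
time_s: 2.82
ee_pos: [533.6, -44.4, 391.0]
ee_rot: [-90.1, -0.0, 64.5]
force: [0.3, 0.6, 0.4]
gripper_width: 54.0
```

Run:
```python
from h import *
to()
s=env.state();print(s['force'])
R=Ro.from_euler('xyz',s['ee_rot'],degrees=True);p=s['ee_pos']+R.apply([0,172,0])
h=np.array([650.5,-253.5]); v=p[:2]-h; print(np.hypot(*v))
for a in np.arange(0.1,1.51,.1):
    c,sn=np.cos(a),np.sin(a); q=h+np.array([[c,-sn],[sn,c]])@v-p[:2]
    print(round(a,1),R.inv().apply([*q,0]).round().tolist())
```

```text
now grasp [533.9 -44.4 219. ] rot [-90.1  -0.   64.5] t 2.8 w 54.0 q [ -6.  15.  96.   0.  69. -70.]
[0.2863071  0.56109648 0.43443311]
239.46019549272654
0.1 [-20.0, -0.0, 13.0]
0.2 [-42.0, -0.0, 24.0]
0.3 [-64.0, -0.0, 32.0]
0.4 [-87.0, -0.0, 38.0]
0.5 [-111.0, -0.0, 42.0]
0.6 [-135.0, -0.0, 44.0]
0.7 [-158.0, -0.0, 43.0]
0.8 [-182.0, -0.0, 40.0]
0.9 [-205.0, -0.0, 34.0]
1.0 [-228.0, -0.0, 27.0]
1.1 [-250.0, -0.0, 17.0]
1.2 [-270.0, -0.0, 4.0]
1.3 [-290.0, -0.0, -10.0]
1.4 [-307.0, -0.0, -26.0]
1.5 [-324.0, -0.0, -43.0]
```

Fingers need about 8 more rows to close on the knob.

carry_out --increments '[[[0,0,0],[0,0,0],1],[[0,0,0],[0,0,0],1],[[0,0,0],[0,0,0],1],[[0,0,0],[0,0,0],1],[[0,0,0],[0,0,0],1],[[0,0,0],[0,0,0],1],[[0,0,0],[0,0,0],1],[[0,0,0],[0,0,0],1]]'

```text
time_s: 3.48
ee_pos: [533.8, -45.2, 390.3]
ee_rot: [-90.1, 0.1, 64.5]
force: [1.7, -4.7, -0.5]
gripper_width: 25.9
```

carry_out --increments '[[[0,0,0],[-10,0,7],1],[[0,0,0],[-20,0,13],1],[[0,0,0],[-31,0,19],1],[[0,0,0],[-42,0,24],1],[[0,0,0],[-53,0,28],1],[[0,0,0],[-64,0,32],1],[[0,0,0],[-76,0,35],1],[[0,0,0],[-87,0,38],1],[[0,0,0],[-99,0,40],1],[[0,0,0],[-111,0,42],1]]'

```text
time_s: 4.32
ee_pos: [446.9, -127.5, 390.2]
ee_rot: [-90.0, 0.0, 64.5]
force: [0.0, 2.7, 2.0]
gripper_width: 25.6
```

carry_out --increments '[[[0,0,0],[-12,0,1],1],[[0,0,0],[-24,0,2],1],[[0,0,0],[-36,0,2],1],[[0,0,0],[-47,0,1],1],[[0,0,0],[-59,0,0],1],[[0,0,0],[-71,0,-2],1],[[0,0,0],[-83,0,-5],1],[[0,0,0],[-94,0,-8],1],[[0,0,0],[-106,0,-11],1],[[0,0,0],[-117,0,-15],1]]'

```text
time_s: 5.15
ee_pos: [410.3, -239.8, 390.0]
ee_rot: [-90.0, 0.0, 64.4]
force: [-0.5, 2.1, 1.7]
gripper_width: 25.7
```

carry_out --increments '[[[0,0,0],[-11,0,-5],1],[[0,0,0],[-22,0,-10],1],[[0,0,0],[-32,0,-16],1],[[0,0,0],[-42,0,-23],1],[[0,0,0],[-52,0,-30],1],[[0,0,0],[-62,0,-37],1],[[0,0,0],[-70,0,-44],1],[[0,0,0],[-79,0,-53],1],[[0,0,0],[-87,0,-61],1],[[0,0,0],[-96,0,-70],1]]'

```text
time_s: 5.98
ee_pos: [433.2, -356.2, 390.0]
ee_rot: [-90.0, -0.1, 64.5]
force: [1.7, 3.1, -0.8]
gripper_width: 26.3
```

carry_out --increments '[[[0,0,0],[0,0,0],0],[[0,0,0],[0,0,0],0],[[0,0,0],[0,0,0],0],[[0,0,0],[0,0,0],0],[[0,0,0],[0,0,0],0],[[0,0,0],[0,-40,0],0],[[0,0,0],[0,-80,0],0],[[0,0,0],[0,-120,0],0],[[0,0,0],[0,-120,0],0]]'

```text
time_s: 6.73
ee_pos: [432.6, -355.1, 519.1]
ee_rot: [-90.9, 0.2, 64.5]
force: [0.6, -0.6, 1.2]
gripper_width: 83.0
```

Run:
```python
from h import *
to((480,-45,340,5),(465,325,290,0))
print(env.grab_frame('wrist')['hand_eye'])
g=grab('top'); P=cloud(g); np.save('top1.npy',P); cv2.imwrite('pics/top1.png',cv2.resize(g['frame'][130:260,150:430],(800,371)))
```

```text
now grasp [ 434.7 -357.   347.1] rot [-90.9   0.2  64.5] t 6.7 w 83.0 q [ -41.   14.   80.   -0.   86. -105.]
(480, -45, 340, 5) -> [0.017, 1.038, 0.004] [300.3, 4.3, 90.9]
(465, 325, 290, 0) -> [0.017, 1.125, 0.005] [627.9, 50.2, 264.6]
[[ 9.99999757e-01 -1.95162229e-04 -6.69540957e-04  1.16341214e-01]
 [ 5.85634237e-04 -2.86312219e-01  9.58136196e-01  1.94695257e+01]
 [-3.78689753e-04 -9.58136355e-01 -2.86312035e-01  8.12804376e+01]
 [ 0.00000000e+00  0.00000000e+00  0.00000000e+00  1.00000000e+00]]
```

View pics/top1.png

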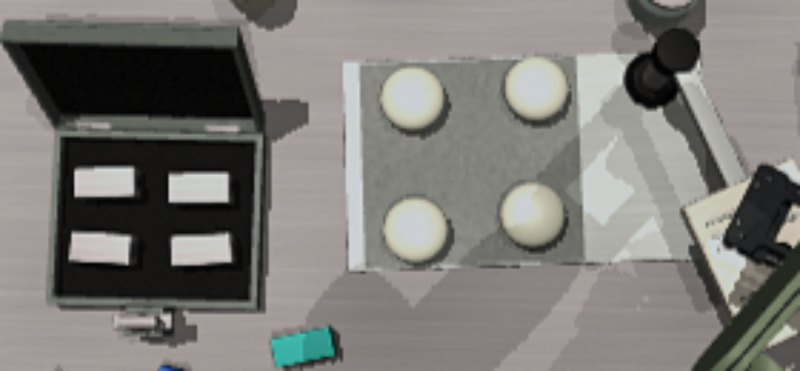

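carry_out --increments '[[[0,0.12,0],[32,0,8],0],[[0,0.24,0],[65,0,16],0],[[0.017,0.36,0],[97,0,25],0],[[0.017,0.48,0],[130,0,35],0],[[0.017,0.6,0],[162,0,45],0],[[0.017,0.72,0],[195,0,57],0],[[0.017,0.84,0],[227,0,68],0],[[0.017,0.95,0],[260,2,78],0],[[0.017,1.05,0],[300,4,80],0],[[0.017,1.125,0],[310,4,65],0]]'

```text
time_s: 7.67
ee_pos: [506.6, -42.7, 504.5]
ee_rot: [-89.0, 0.7, 0.0]
force: [-0.0, -1.6, -0.0]
gripper_width: 91.0
```

carry_out --increments '[[[0,0,0],[0,0,0],0],[[0,0,0],[0,0,0],0],[[0,0,0],[0,0,0],0]]'

```text
time_s: 7.92
ee_pos: [507.1, -48.1, 505.0]
ee_rot: [-89.2, 0.7, 0.0]
force: [-0.2, 0.4, 0.7]
gripper_width: 91.4
```

Run:
```python
from h import *
to((465,325,300,0))
g=grab('wrist','w1.png'); P=cloud(g); np.save('w1.npy',P)
Z=P[...,2]
im=g['frame']; hsv=cv2.cvtColor(im,cv2.COLOR_BGR2HSV)
m=((Z>36)&(Z<60)&(P[...,0]>400)&(P[...,0]<700)&(P[...,1]<100)&(P[...,1]>-180)).astype(np.uint8)
n,l,st,ce=cv2.connectedComponentsWithStats(m)
for i in range(1,n):
    if st[i,4]<150: continue
    q=P[l==i]
    A=np.c_[2*q,np.ones(len(q))]; c=np.linalg.lstsq(A,(q**2).sum(1),rcond=None)[0]
    print(st[i].tolist(),'max z',np.percentile(q[:,2],98).round(1),'sphere',c[:3].round(1),np.sqrt(c[3]+c[:3]@c[:3]).round(1), 'circle',[np.round(x,1) for x in cv2.minEnclosingCircle(q[:,:2].astype(np.float32))])
f=((hsv[...,1]<60)&(hsv[...,2]>60)&(hsv[...,2]<140)&(abs(Z-6)<4)).astype(np.uint8)
print(np.nanmedian(P[f>0],axis=0))
```

```text
now grasp [505.1 -45.7 333. ] rot [-89.2   0.7   0. ] t 7.9 w 91.4 q [-7. 10. 87.  1. 84. -7.]
(465, 325, 300, 0) -> [-0.014, 0.001, -0.012] [-41.4, 38.5, 372.6]
[373, 87, 50, 50, 1910] max z 51.0 sphere [616.6  27.6  -4.9] 56.5 circle [array([616.1,  27.5]), np.float64(37.9)]
[267, 91, 52, 51, 2020] max z 51.0 sphere [461.9  19.   -5.2] 56.7 circle [array([461.9,  19.1]), np.float64(37.8)]
[284, 183, 48, 46, 1723] max z 51.1 sphere [ 483.5 -116.9   -5.1] 56.7 circle [array([ 483.6, -116.2]), np.float64(37.7)]
[380, 183, 47, 45, 1326] max z 51.2 sphere [ 632.4 -117.2   -4.4] 56.1 circle [array([ 632.1, -116.8]), np.float64(37.9)]
[475.55121114 -82.20242834   6.60358876]
```

View pics/w1.png

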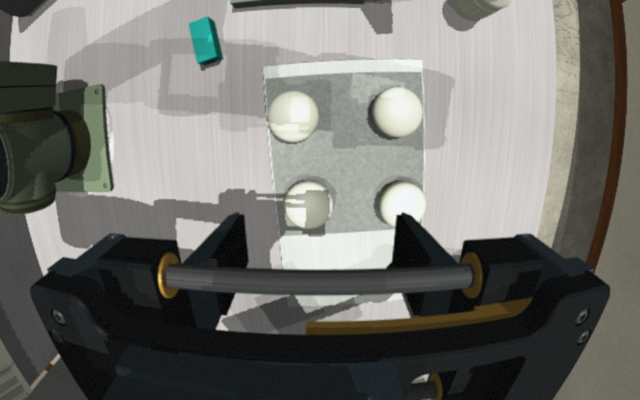

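Four domes seen at (293,117), (398,112), (307,205), (402,205), on the grey field; a turquoise decoy at (205,40).

carry_out --increments '[[[-0.014,0,-0.012],[-41,39,373],0.4],[[-0.014,0,-0.012],[-41,39,373],0.4],[[-0.014,0,-0.012],[-41,39,373],0.4],[[-0.014,0,-0.012],[-41,39,373],0.4],[[-0.014,0,-0.012],[-41,39,373],0.4],[[-0.014,0,-0.012],[-41,39,373],0.4],[[-0.014,0,-0.012],[-41,39,373],0.4],[[-0.014,0,-0.012],[-41,39,373],0.4],[[-0.014,0,-0.012],[-41,39,373],0.4],[[-0.014,0,-0.012],[-41,39,373],0.4]]'

```text
time_s: 8.8
ee_pos: [465.3, 330.1, 471.2]
ee_rot: [-89.9, -0.1, 0.3]
force: [-1.0, -0.2, -0.2]
gripper_width: 54.9
```

carry_out --increments '[[[0,0,0],[0,0,0],0.4],[[0,0,0],[0,0,0],0.4],[[0,0,0],[0,0,0],0.4]]'

```text
time_s: 9.05
ee_pos: [466.6, 324.0, 472.9]
ee_rot: [-90.0, -0.2, -0.1]
force: [-0.2, -0.3, -0.2]
gripper_width: 54.6
```

```bash
cat > wt.py <<'E'
from h import *
def weights(g,P):
    Z=P[...,2]; m=((abs(Z-46)<5)&(P[...,0]>385)&(P[...,0]<562)&(P[...,1]>230)&(P[...,1]<430)).astype(np.uint8)
    n,l,st,ce=cv2.connectedComponentsWithStats(m)
    for i in range(1,n):
        if st[i,4]<150: continue
        q=P[l==i]; r=cv2.minAreaRect(q[:,:2].astype(np.float32))
        print('w',np.round(r[0],1),np.round(r[1]),round(r[2],1),'z',np.median(q[:,2]).round(1))
E
python3 - <<'E'
from wt import *
to()
T=np.load('top1.npy'); m=((T[...,2]>30)&(T[...,2]<60)&(T[...,0]>400)&(T[...,0]<700)&(T[...,1]<80)&(T[...,1]>-180)).astype(np.uint8)
n,l,st,ce=cv2.connectedComponentsWithStats(m)
for i in range(1,n):
    if st[i,4]>150: print('jar top',[np.round(x,1) for x in cv2.minEnclosingCircle(T[l==i][:,:2].astype(np.float32))])
g=grab('wrist','w2.png'); P=cloud(g); np.save('w2.npy',P); weights(g,P)
E
```

```text
now grasp [467.3 323.9 300.9] rot [-90.   -0.2  -0.1] t 9.1 w 54.6 q [34. 16. 84. -0. 81. 34.]
jar top [array([ 631.9, -114.2]), np.float64(37.9)]
jar top [array([616.5,  30.5]), np.float64(38.1)]
jar top [array([ 483.2, -113.6]), np.float64(37.8)]
jar top [array([461.7,  22.2]), np.float64(37.7)]
w [429.2 380.5] [70. 35.] 88.5 z 46.5
w [505.8 380.1] [35. 70.] 4.1 z 46.5
w [501.7 271.6] [35. 71.] 3.2 z 46.5
w [430.5 265.7] [35. 70.] 3.7 z 46.5
```

View pics/w2.png

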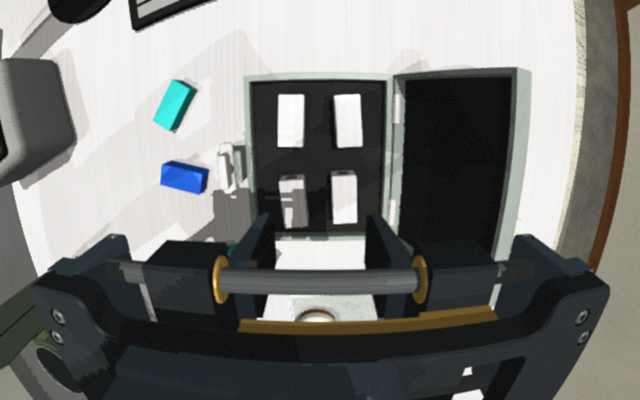

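carry_out --increments '[[[0,-0.12,0],[0,0,0],0.15],[[0,-0.24,0],[0,0,0],0.15],[[0,-0.36,0],[0,0,0],0.15],[[0,-0.48,0],[0,0,0],0.15],[[0,-0.6,0],[0,0,0],0.15],[[0,-0.72,0],[0,0,0],0.15],[[0,-0.84,0],[0,0,0],0.15],[[0,-0.96,0],[0,0,0],0.15],[[0,-1.08,0],[0,0,0],0.15],[[0,-1.2,0],[0,0,0],0.15]]'

```text
time_s: 9.93
ee_pos: [466.7, 324.1, 473.2]
ee_rot: [-90.2, -0.1, 69.0]
force: [-0.6, -0.1, 0.0]
gripper_width: 77.5
```

carry_out --increments '[[[0,-0.12,0],[0,0,0],0.15],[[0,-0.24,0],[0,0,0],0.15],[[0,-0.36,0],[0,0,0],0.15],[[0,-0.43,0],[0,0,0],0.15],[[0,-0.43,0],[0,0,0],0.15],[[0,-0.43,0],[0,0,0],0.15],[[0,-0.43,0],[0,0,0],0.15]]'

```text
time_s: 10.52
ee_pos: [466.5, 325.0, 472.9]
ee_rot: [-90.2, 0.0, 93.2]
force: [0.2, -0.7, -0.2]
gripper_width: 77.2
```

Run:
```python
from wt import *
g=grab('wrist','w3.png'); P=cloud(g); np.save('w3.npy',P); weights(g,P)
to((430,267,120,93.7),(430,267,36,93.7))
```

```text
w [430.8 265.2] [35. 71.] 4.7 z 46.5
w [429.5 380.6] [71. 35.] 87.8 z 46.4
w [501.5 271. ] [33. 71.] 3.1 z 46.6
w [505.  380.8] [34. 69.] 4.8 z 46.5
now grasp [467.1 325.2 300.9] rot [-90.2   0.   93.3] t 10.6 w 77.8 q [ 34.  16.  84.  -0.  81. -59.]
(430, 267, 120, 93.7) -> [0.004, -0.008, -0.0] [-56.0, 180.7, 40.3]
(430, 267, 36, 93.7) -> [0.004, -0.008, -0.0] [-56.0, 264.7, 40.7]
```

Run:
```python
from wt import *
for f in('w2','w3'):
    P=np.load(f+'.npy'); Z=P[...,2]
    m=(abs(Z-30)<3)&(P[...,0]>350)&(P[...,0]<590)&(P[...,1]>180)&(P[...,1]<470)
    q=P[m]
    for y0 in(265,325,380):
        s=q[abs(q[:,1]-y0)<12]; x=s[:,0]; print(f,'y',y0,'x',[np.round(np.percentile(a,[2,98]),1) for a in(x[x<420],x[x>530]) if len(a)>5])
    for x0 in(430,465,505):
        s=q[abs(q[:,0]-x0)<12]; y=s[:,1]; print(f,'x',x0,'y',[np.round(np.percentile(a,[2,98]),1) for a in(y[y<280],y[y>360]) if len(a)>5])
    m=(Z>58)&(Z<100)&(P[...,0]>310)&(P[...,0]<375)&(P[...,1]>260)&(P[...,1]<390); b=P[m]
    if len(b)>20: print('btn',np.percentile(b,[3,97],axis=0).round(1),cv2.minAreaRect(b[b[:,2]>84][:,:2].astype(np.float32)) if (b[:,2]>84).sum()>10 else '')
    m=(Z>100)&(Z<240)&(P[...,0]>570)&(P[...,0]<700)&(P[...,1]>180)&(P[...,1]<470); b=P[m]
    if len(b)>20: print('lid',np.percentile(b,[1,99],axis=0).round(1))
```

```text
w2 y 265 x [array([365. , 373.4]), array([560.5, 585.9])]
w2 y 325 x [array([363.1, 371.7]), array([560.1, 585.7])]
w2 y 380 x [array([363.6, 372.1]), array([559.5, 585.3])]
w2 x 430 y [array([200.6, 208.8]), array([436.4, 444.9])]
w2 x 465 y [array([200.6, 209.1]), array([436.2, 444.5])]
w2 x 505 y [array([200.2, 209.3]), array([436.5, 444.7])]
btn [[341.  293.3  59.5]
 [362.9 353.4  94.8]] ((347.0375061035156, 322.55340576171875), (12.223365783691406, 43.82819366455078), 0.8644930124282837)
lid [[606.1 238.4 101.8]
 [655.7 444.3 223.7]]
w3 y 265 x [array([364.6, 372.8]), array([559.9, 587.2])]
w3 y 325 x [array([364.3, 371.4]), array([559.1, 585.9])]
w3 y 380 x [array([364.2, 374. ]), array([559.7, 585.6])]
w3 x 430 y [array([200.9, 209.3]), array([435.9, 444.5])]
w3 x 465 y [array([201.1, 209.6]), array([437.2, 444.3])]
w3 x 505 y [array([202.1, 210. ]), array([436.2, 444.7])]
btn [[332.1 291.8  58.8]
 [362.7 352.3  94.8]] ((347.03607177734375, 322.2598876953125), (11.60830020904541, 42.55087661743164), 1.5567010641098022)
lid [[617.9 234.  128.7]
 [638.5 428.8 186.2]]
```

carry_out --increments '[[[0,-0.016,0],[-57.5,40,40],0.14],[[0,-0.016,0],[-57.5,80,40],0.14],[[0,-0.016,0],[-57.5,120,40],0.14],[[0,-0.016,0],[-57.5,155,40],0.14],[[0,-0.016,0],[-57.5,190,40],0.14],[[0,-0.016,0],[-57.5,210,40],0.14],[[0,-0.016,0],[-57.5,210,40],0.14],[[0,-0.016,0],[-57.5,210,40],0.14]]' --force 45

```text
time_s: 11.23
ee_pos: [430.5, 265.9, 262.0]
ee_rot: [-90.1, 0.1, 94.3]
force: [0.8, 0.4, 0.6]
gripper_width: 78.4
```

Run:
```python
from h import *
to((430.7,265.5,36,94.2))
```

```text
now grasp [430.7 265.6  90. ] rot [-90.1   0.1  94.3] t 11.2 w 78.4 q [ 30.  20. 110.  -0.  50. -64.]
(430.7, 265.5, 36, 94.2) -> [0.001, 0.001, -0.002] [-0.3, 54.0, -0.1]
```

carry_out --increments '[[[0,0,0],[0,20,0],0.14],[[0,0,0],[0,38,0],0.14],[[0,0,0],[0,50,0],0.14],[[0,0,0],[0,54,0],0.14],[[0,0,0],[0,54,0],0.14],[[0,0,0],[0,54,0],1],[[0,0,0],[0,54,0],1],[[0,0,0],[0,54,0],1],[[0,0,0],[0,54,0],1],[[0,0,0],[0,54,0],1]]'

```text
time_s: 12.07
ee_pos: [431.3, 266.1, 210.3]
ee_rot: [-90.4, -0.0, 94.3]
force: [-0.3, -2.7, 7.5]
gripper_width: 69.9
```

carry_out --increments '[[[0,0,0],[0,-20,0],1],[[0,0,0],[0,-50,0],1],[[0,0,0],[0,-90,0],1],[[0,0,0],[0,-90,0],1]]'

```text
time_s: 12.4
ee_pos: [432.0, 267.2, 304.9]
ee_rot: [-90.9, -0.3, 94.3]
force: [2.3, 1.1, -5.2]
gripper_width: 69.7
```

Run:
```python
from h import *
to((483.5,-116.6,128,90),(483.5,-116.6,90,90))
```

```text
now grasp [434.5 268.3 132.9] rot [-90.9  -0.3  94.3] t 12.4 w 69.7 q [ 30.  17. 107.  -0.  55. -64.]
(483.5, -116.6, 128, 90) -> [0.015, 0.075, 0.006] [-386.6, 3.0, -22.6]
(483.5, -116.6, 90, 90) -> [0.015, 0.075, 0.006] [-386.8, 41.0, -22.0]
```

carry_out --increments '[[[0,0.02,0],[-30,0,-2],1],[[0.015,0.04,0],[-70,0,-5],1],[[0.015,0.06,0],[-110,0,-7],1],[[0.015,0.075,0.006],[-150,0,-10],1],[[0.015,0.075,0.006],[-190,0,-12],1],[[0.015,0.075,0.006],[-230,0,-15],1],[[0.015,0.075,0.006],[-270,0,-18],1],[[0.015,0.075,0.006],[-310,0,-20],1],[[0.015,0.075,0.006],[-350,0,-22],1],[[0.015,0.075,0.006],[-380,0,-22],1]]'

```text
time_s: 13.23
ee_pos: [480.6, -113.9, 297.9]
ee_rot: [-89.3, 0.4, 89.9]
force: [-0.1, 0.2, -6.2]
gripper_width: 69.9
```

carry_out --increments '[[[0,0,0],[0,0,0],1],[[0,0,0],[0,0,0],1],[[0,0,0],[0,0,0],1]]'

```text
time_s: 13.48
ee_pos: [480.2, -111.0, 297.8]
ee_rot: [-89.2, 0.3, 90.0]
force: [0.1, 0.7, -6.6]
gripper_width: 70.2
```

Run:
```python
from wt import *
print(env.state()['force'])
to((483.5,-116.6,90,90),(483.5,-116.6,76,90))
g=grab('wrist','w4.png'); P=cloud(g); np.save('w4.npy',P)
q=P[(P[...,2]>36)&(P[...,2]<60)&(abs(P[...,0]-462)<45)&(abs(P[...,1]-19)<45)]; print(len(q),[np.round(x,1) for x in cv2.minEnclosingCircle(q[:,:2].astype(np.float32))])
```

```text
[ 0.09910224  0.70528925 -6.64110078]
now grasp [ 477.8 -111.9  125.8] rot [-89.2   0.3  90. ] t 13.5 w 70.2 q [ -14.   17.  109.   -1.   55. -104.]
(483.5, -116.6, 90, 90) -> [-0.014, -0.001, -0.005] [-5.4, 35.8, -3.8]
(483.5, -116.6, 76, 90) -> [-0.014, -0.001, -0.005] [-5.3, 49.8, -4.0]
4629 [array([461.5,  18.3]), np.float64(37.3)]
```

View pics/w4.png

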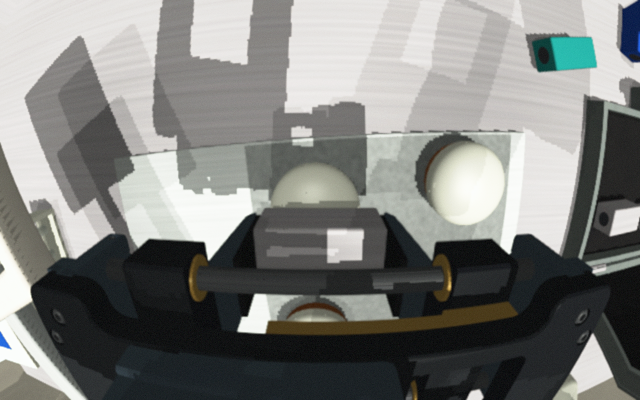

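```bash
cat >> h.py <<'E'
def held():
    "weight in the grip seen by the wrist camera, in tool axes about the grasp point"
    g=grab('wrist'); R,o=cam(g); P=cloud(g); s=g['s']; Rt=Ro.from_euler('xyz',s['ee_rot'],degrees=True)
    q=Rt.inv().apply(P.reshape(-1,3)-s['ee_pos'])-[0,172,0]
    q=q[(abs(q[:,0])<30)&(abs(q[:,1])<45)&(abs(q[:,2])<30)]
    side=q[q[:,2]>np.percentile(q[:,2],97)-3] if len(q) else q
    if len(q)<50: print('nothing held',len(q)); return
    # side face: facing camera (+z tool); plane fit z=a+bx+cy over the lower part, top: y fit
    lo,hi=np.percentile(q,[1,99],axis=0); print('n',len(q),'lo',lo.round(1),'hi',hi.round(1))
    f=q[q[:,2]>hi[2]-2.5]; t=q[(q[:,1]<lo[1]+2.5)]
    for n,a,i in(('side',f,2),('top',t,1)):
        j=[k for k in range(3) if k!=i]; c=np.linalg.lstsq(np.c_[np.ones(len(a)),a[:,j]],a[:,i],rcond=None)[0]; print(n,len(a),c.round(3),'range',np.percentile(a,[2,98],axis=0).round(1).tolist())
E
python3 - <<'E'
from h import *
held()
E
```

```text
n 6841 lo [-29.4  -9.6  -4.9] hi [29.3 21.7 19.4]
side 2639 [ 1.8541e+01 -1.0000e-03  2.6000e-02] range [[-28.7, -8.8, 17.1], [28.7, 21.9, 19.4]]
top 4600 [-8.363e+00 -0.000e+00  3.000e-03] range [[-28.8, -9.5, -4.8], [28.7, -7.2, 18.5]]
```

carry_out --increments '[[[-0.014,0,-0.005],[-5.4,0,-5.5],1],[[-0.014,0,-0.005],[-5.4,20,-5.5],1],[[-0.014,0,-0.005],[-5.4,35,-5.5],1],[[-0.014,0,-0.005],[-5.4,41,-5.5],1],[[-0.014,0,-0.005],[-5.4,41,-5.5],1],[[-0.014,0,-0.005],[-5.4,41,-5.5],1],[[-0.014,0,-0.005],[-5.4,41,-5.5],1]]'

```text
time_s: 14.17
ee_pos: [486.4, -116.8, 258.6]
ee_rot: [-90.3, 0.1, 90.0]
force: [-0.4, -0.6, -6.0]
gripper_width: 69.6
```

Run:
```python
from h import *
to((485,-116.6,76.5,90))
```

```text
now grasp [ 487.2 -117.2   86.6] rot [-90.3   0.1  90. ] t 14.2 w 69.6 q [ -15.   20.  111.   -0.   49. -105.]
(485, -116.6, 76.5, 90) -> [0.005, 0.001, -0.002] [0.2, 10.1, 1.5]
```

carry_out --increments '[[[0.003,0,0],[0.2,4,1.5],1],[[0.003,0,0],[0.2,7,1.5],1],[[0.003,0,0],[0.2,9,1.5],1],[[0.003,0,0],[0.2,10,1.5],1],[[0.003,0,0],[0.2,10,1.5],1],[[0.003,0,0],[0.2,10,1.5],1]]'

```text
time_s: 14.67
ee_pos: [487.2, -116.7, 256.1]
ee_rot: [-90.8, 0.2, 90.0]
force: [-5.8, 5.4, 42.1]
gripper_width: 69.7
```

Run:
```python
from h import *
print(env.state()['force']); to((485,-116.6,76.5,90));
```

```text
[-5.80000884  5.36619505 42.13946628]
now grasp [ 489.7 -117.3   84.2] rot [-90.8   0.2  90. ] t 14.7 w 69.7 q [ -15.   20.  111.    0.   48. -105.]
(485, -116.6, 76.5, 90) -> [0.014, -0.001, -0.004] [0.1, 7.6, 2.3]
```

carry_out --increments '[[[0,0,0],[0,-4,0],1],[[0,0,0],[0,-7,0],1],[[0,0,0],[0,-7,0],1],[[0,0,0],[0,-7,0],1],[[0,0,0],[0,-7,0],1]]'

```text
time_s: 15.08
ee_pos: [485.0, -116.9, 256.3]
ee_rot: [-90.1, 0.1, 90.0]
force: [-2.1, 1.1, 10.0]
gripper_width: 69.9
```

Run:
```python
from h import *
print(env.state()['force']); to((485,-116.6,76.5,90)); held()
g=grab('wrist','w5.png')
g=grab('scene'); cv2.imwrite('pics/s5.png',cv2.resize(g['frame'][150:300,200:380],(720,600)))
```

```text
[-2.11564757  1.12510406  9.97824739]
now grasp [ 485.4 -117.3   84.3] rot [-90.1   0.1  90. ] t 15.1 w 69.9 q [ -15.   20.  111.   -0.   48. -105.]
(485, -116.6, 76.5, 90) -> [0.002, -0.0, -0.002] [0.3, 7.8, 0.0]
n 8820 lo [-29.3  -1.   -9.8] hi [29.3 43.7 29.3]
side 396 [24.524 -0.     0.094] range [[-22.2, 37.7, 26.8], [23.2, 44.8, 29.9]]
top 5241 [0.187 0.001 0.004] range [[-28.8, -1.0, -9.7], [28.8, 1.3, 19.4]]
```

View pics/s5.png

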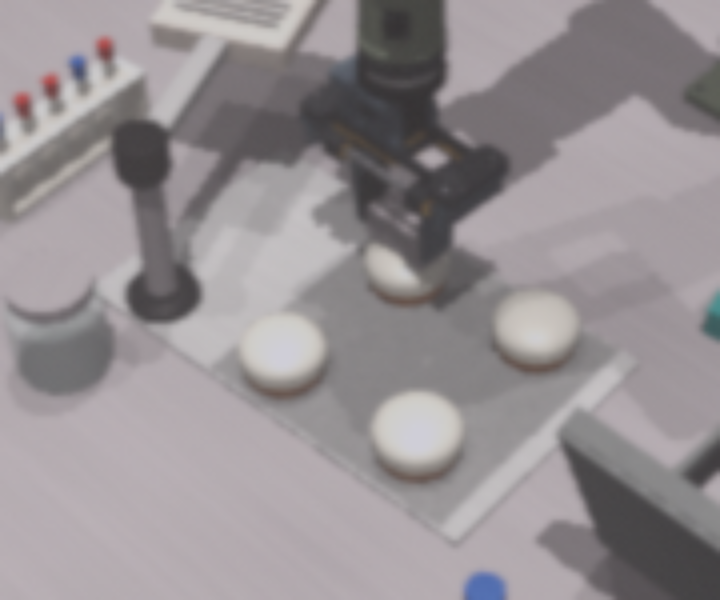

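The grip slackened and the weight slid 8 mm down in the jaws, but it is still level and now rests on the dome. I'll ease off the pressing and release.

carry_out --increments '[[[0,0,0],[0,-1,0],1],[[0,0,0],[0,-1.5,0],1],[[0,0,0],[0,-1.5,0],1]]'

```text
time_s: 15.48
ee_pos: [485.0, -116.9, 256.5]
ee_rot: [-90.1, 0.1, 90.0]
force: [2.0, -0.3, 1.9]
gripper_width: 69.6
```

carry_out --increments '[[[0,0,0],[0,0,0],0.1],[[0,0,0],[0,0,0],0.1],[[0,0,0],[0,0,0],0.1],[[0,0,0],[0,0,0],0.1],[[0,0,0],[0,-15,0],0.1],[[0,0,0],[0,-45,0],0.1],[[0,0,0],[0,-80,0],0.1],[[0,0,0],[0,-120,0],0.1],[[0,0,0],[0,-150,0],0.1],[[0,0,0],[0,-150,0],0.1]]'

```text
time_s: 16.32
ee_pos: [485.5, -116.7, 412.8]
ee_rot: [-90.7, 0.3, 90.0]
force: [0.5, 0.0, 0.3]
gripper_width: 81.8
```

```bash
cat >> h.py <<'E'
def jars(*, half=55):
    g=grab('wrist'); P=cloud(g)
    for n,(x,y) in dict(A=(616,27.5),B=(462,19),C=(483.5,-116.6),D=(632,-117)).items():
        b=P[(abs(P[...,0]-x)<half)&(abs(P[...,1]-y)<half)]
        d=b[(b[:,2]>28)&(b[:,2]<54)]; t=b[(b[:,2]>74)&(b[:,2]<105)]
        if len(d)<200: continue
        print(n,'dome n',len(d),[np.round(v,1) for v in cv2.minEnclosingCircle(d[:,:2].astype(np.float32))],end=' ')
        if len(t)>100:
            z=np.median(t[:,2]); c=np.linalg.lstsq(np.c_[np.ones(len(t)),t[:,:2]-t[:,:2].mean(0)],t[:,2],rcond=None)[0]
            r=cv2.minAreaRect(t[:,:2].astype(np.float32)); print('| weight',np.round(r[0],1),np.round(r[1],1),round(r[2],1),'z',c[0].round(1),'slope',c[1:].round(3),end='')
        print()
E
python3 - <<'E'
from wt import *
print(env.state()['force']); jars(); to((475,250,250,93))
E
```

```text
[0.50112696 0.00365315 0.2584431 ]
A dome n 324 [array([594.5,  39.2]), np.float64(23.4)] 
B dome n 2782 [array([461.6,  18.5]), np.float64(38.2)] 
C dome n 1054 [array([ 482.7, -117.3]), np.float64(38.4)] | weight [ 480.9 -119.2] [34.2 70.1] 0.5 z 83.9 slope [0.08  0.035]
D dome n 984 [array([ 630.6, -117. ]), np.float64(37.9)] 
now grasp [ 486.1 -117.2  237.6] rot [-90.4   0.2  90. ] t 16.4 w 82.4 q [ -15.   11.   99.   -0.   70. -105.]
(475, 250, 250, 93) -> [0.007, -0.052, -0.004] [366.5, -13.8, 9.7]
```

carry_out --increments '[[[0,0,0],[0,0,0],0.1],[[0,0,0],[0,0,0],0.1],[[0,0,0],[0,0,0],0.1],[[0,0,0],[0,0,0],0.1],[[0,0,0],[0,0,0],0.1]]'

```text
time_s: 16.78
ee_pos: [484.4, -116.4, 405.3]
ee_rot: [-89.9, 0.1, 90.0]
force: [0.4, 0.6, 0.1]
gripper_width: 82.2
```

Run:
```python
from wt import *
jars(); to((475,250,250,93))
```

```text
B dome n 2869 [array([461.3,  18.4]), np.float64(38.2)] 
C dome n 1116 [array([ 483.2, -116.6]), np.float64(38.3)] | weight [ 480.6 -118.9] [33.7 69.8] 0.3 z 83.8 slope [0.085 0.035]
D dome n 874 [array([ 631.5, -117.5]), np.float64(38.0)] 
now grasp [ 484.1 -116.7  233.5] rot [-89.9   0.1  90. ] t 16.8 w 81.9 q [ -15.   11.   99.   -0.   70. -105.]
(475, 250, 250, 93) -> [-0.002, -0.052, -0.001] [366.4, -17.0, 9.4]
```

Run:
```python
from wt import *
def fit(P,x,y,z0,z1,h=45):
    b=P[(abs(P[...,0]-x)<h)&(abs(P[...,1]-y)<h)]; t=b[(b[:,2]>z0)&(b[:,2]<z1)]
    if len(t)<40: return
    for _ in range(3):
        c=np.linalg.lstsq(np.c_[np.ones(len(t)),t[:,:2]-[x,y]],t[:,2],rcond=None)[0]
        r=t[:,2]-np.c_[np.ones(len(t)),t[:,:2]-[x,y]]@c; t=t[abs(r)<2]
    rr=cv2.minAreaRect(t[:,:2].astype(np.float32)); print(len(t),c.round(3),np.std(r).round(2),np.round(rr[0],1),np.round(rr[1],1))
for n in('wrist','top','scene'):
    g=grab(n); P=cloud(g); print(n); fit(P,482,-117,72,100); fit(P,501.5,271,40,52); fit(P,505,381,40,52)
    if n=='wrist': cv2.imwrite('pics/w6.png',g['frame'])
```

```text
wrist
2214 [8.4222e+01 5.0000e-02 3.9000e-02] 0.69 [ 480.6 -119. ] [33.7 69.4]
598 [4.6108e+01 1.4000e-02 7.0000e-03] 0.76 [501.8 269.7] [34.5 71.8]
379 [4.5975e+01 3.0000e-03 8.0000e-03] 0.77 [505.1 379.4] [33.4 71.9]
top
96 [ 4.6207e+01  3.1000e-02 -1.9000e-02] 1.07 [501.1 273.9] [33.2 66.9]
94 [ 4.6938e+01  2.0000e-03 -2.4000e-02] 1.18 [505.1 381.4] [33.1 69.7]
scene
80 [ 8.168e+01 -4.500e-02  3.000e-03] 1.02 [ 485.  -116.3] [33.1 71.3]
101 [4.5272e+01 8.8000e-02 1.1000e-02] 1.02 [501.2 272.9] [30.8 70.7]
100 [ 4.5563e+01 -2.8000e-02 -8.0000e-03] 1.07 [502.6 381.1] [69.1 28.1]
```

View pics/w6.png

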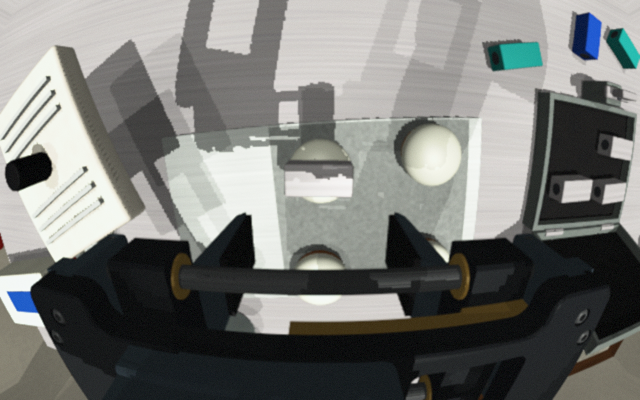

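The weight lies on dome C at (319,180) and is roughly centred. Three weights remain in the case at (608,145), (570,190) and (610,192).

carry_out --increments '[[[0,-0.055,0],[387,10,-8],0.1],[[0,-0.055,0],[387,10,-8],0.1],[[0,-0.055,0],[387,10,-8],0.1],[[0,-0.055,0],[387,10,-8],0.1],[[0,-0.055,0],[387,10,-8],0.1],[[0,-0.055,0],[387,10,-8],0.1],[[0,-0.055,0],[387,10,-8],0.1],[[0,-0.055,0],[387,10,-8],0.1],[[0,-0.055,0],[387,10,-8],0.1],[[0,-0.055,0],[387,10,-8],0.1]]' --force 58

```text
time_s: 17.82
ee_pos: [492.1, 275.4, 395.2]
ee_rot: [-90.0, -0.1, 93.4]
force: [0.2, 0.0, 0.0]
gripper_width: 82.3
```

carry_out --increments '[[[0,0,0],[0,0,0],0.14],[[0,0,0],[0,0,0],0.14],[[0,0,0],[0,0,0],0.14],[[0,0,0],[0,0,0],0.14]]'

```text
time_s: 18.15
ee_pos: [492.5, 269.1, 395.7]
ee_rot: [-90.0, 0.1, 93.1]
force: [1.0, 0.0, 0.8]
gripper_width: 78.5
```

Run:
```python
from wt import *
g=grab('wrist'); weights(g,cloud(g)); to((501.5,271.3,80,93.2),(501.5,271.3,37,93.2))
```

```text
w [429.4 380.5] [71. 35.] 87.8 z 46.4
w [501.4 271.4] [34. 70.] 2.7 z 46.5
w [505.3 380.2] [35. 71.] 4.4 z 46.4
now grasp [492.5 268.8 223.8] rot [-90.    0.1  93.1] t 18.2 w 78.7 q [ 28.  17.  92.  -0.  70. -66.]
(501.5, 271.3, 80, 93.2) -> [-0.0, -0.003, -0.002] [2.0, 143.8, -9.2]
(501.5, 271.3, 37, 93.2) -> [-0.0, -0.003, -0.002] [2.1, 186.8, -9.2]
```

carry_out --increments '[[[0,0,0],[2,40,-9],0.14],[[0,0,0],[2,80,-9],0.14],[[0,0,0],[2,115,-9],0.14],[[0,0,0],[2,144,-9],0.14],[[0,0,0],[2,165,-9],0.14],[[0,0,0],[2,178,-9],0.14],[[0,0,0],[2,186,-9],0.14],[[0,0,0],[2,186,-9],0.14],[[0,0,0],[2,186,-9],0.14],[[0,0,0],[2,186,-9],0.14]]'

```text
time_s: 19.03
ee_pos: [501.8, 272.6, 210.8]
ee_rot: [-90.1, 0.0, 93.1]
force: [-0.4, 0.1, -0.0]
gripper_width: 78.3
```

carry_out --increments '[[[0,0,0],[0,0,0],1],[[0,0,0],[0,0,0],1],[[0,0,0],[0,0,0],1],[[0,0,0],[0,0,0],1],[[0,0,0],[0,0,0],1],[[0,0,0],[0,0,0],1],[[0,0,0],[0,-20,0],1],[[0,0,0],[0,-55,0],1],[[0,0,0],[0,-95,0],1],[[0,0,0],[0,-95,0],1]]'

```text
time_s: 19.87
ee_pos: [502.8, 274.0, 311.2]
ee_rot: [-90.7, -0.2, 93.2]
force: [1.7, 0.0, -4.7]
gripper_width: 69.8
```

Run:
```python
from h import *
to((632,-117,132,90)); print(env.state()['force'])
```

```text
now grasp [504.7 274.8 139.2] rot [-90.7  -0.2  93.2] t 19.9 w 69.8 q [ 27.  22.  98.  -0.  59. -66.]
(632, -117, 132, 90) -> [0.011, 0.055, 0.004] [-397.5, 6.7, -107.4]
[ 1.72211854  0.04797036 -4.719345  ]
```

carry_out --increments '[[[0.011,0.055,0.004],[-37,6,-10],1],[[0.011,0.055,0.004],[-75,6,-20],1],[[0.011,0.055,0.004],[-112,6,-30],1],[[0.011,0.055,0.004],[-150,6,-40],1],[[0.011,0.055,0.004],[-188,6,-50],1],[[0.011,0.055,0.004],[-226,6,-60],1],[[0.011,0.055,0.004],[-264,6,-71],1],[[0.011,0.055,0.004],[-302,6,-81],1],[[0.011,0.055,0.004],[-340,6,-91],1],[[0.011,0.055,0.004],[-375,6,-101],1]]'

```text
time_s: 20.7
ee_pos: [622.5, -98.0, 297.2]
ee_rot: [-89.2, 0.3, 90.0]
force: [0.5, 1.6, -6.0]
gripper_width: 70.0
```

carry_out --increments '[[[0,0,0],[-22,0,-6],1],[[0,0,0],[-22,0,-6],1],[[0,0,0],[-22,0,-6],1],[[0,0,0],[-22,0,-6],1],[[0,0,0],[-22,0,-6],1]]'

```text
time_s: 21.12
ee_pos: [628.3, -116.8, 298.2]
ee_rot: [-89.2, 0.3, 90.1]
force: [-0.4, -0.3, -6.4]
gripper_width: 69.7
```

Run:
```python
from h import *
held(); to((632,-117,90,90)); jars()
```

```text
n 6581 lo [-29.4  -9.   -5.2] hi [29.3 22.6 17.8]
side 2650 [ 1.6915e+01 -2.0000e-03  2.2000e-02] range [[-28.7, -8.2, 15.5], [28.7, 22.8, 17.8]]
top 4289 [-7.758e+00 -1.000e-03  4.000e-03] range [[-28.8, -8.9, -5.1], [28.7, -6.6, 16.8]]
now grasp [ 626.2 -117.6  126.6] rot [-89.3   0.3  90.1] t 21.2 w 69.8 q [ -11.   29.   89.   -1.   63. -101.]
(632, -117, 90, 90) -> [-0.013, 0.002, -0.005] [-0.1, 36.6, -4.1]
A dome n 4640 [array([616. ,  27.2]), np.float64(38.4)] 
B dome n 3923 [array([463.9,  17.4]), np.float64(37.3)] 
C dome n 2165 [array([ 496.1, -116.7]), np.float64(35.2)] | weight [ 487.2 -118.6] [70.4 23.7] 89.8 z 83.7 slope [-0.099  0.036]
D dome n 3237 [array([ 628.2, -117.2]), np.float64(37.1)] | weight [ 608.8 -117.6] [68.8  1.3] 89.9 z 104.3 slope [-0.45  -0.004]
```

carry_out --increments '[[[-0.013,0.002,-0.005],[0.6,0,-5],1],[[-0.013,0.002,-0.005],[0.6,20,-5],1],[[-0.013,0.002,-0.005],[0.6,35,-5],1],[[-0.013,0.002,-0.005],[0.6,45,-5],1],[[-0.013,0.002,-0.005],[0.6,46,-5],1],[[-0.013,0.002,-0.005],[0.6,46,-5],1],[[-0.013,0.002,-0.005],[0.6,46,-5],1],[[-0.013,0.002,-0.005],[0.6,46,-5],1]]'

```text
time_s: 21.88
ee_pos: [633.8, -117.7, 254.4]
ee_rot: [-90.3, 0.1, 89.9]
force: [0.4, -0.1, -5.4]
gripper_width: 69.4
```

Run:
```python
from h import *
print(env.state()['force']);to((633,-116.3,77,90))
```

```text
[ 0.42782124 -0.09804553 -5.38732454]
now grasp [ 634.5 -117.9   82.4] rot [-90.3   0.1  89.9] t 21.9 w 69.4 q [ -12.   31.   92.   -0.   57. -101.]
(633, -116.3, 77, 90) -> [0.004, -0.002, -0.002] [1.4, 5.4, 0.8]
```

carry_out --increments '[[[0.004,0,-0.002],[1.2,2,0.8],1],[[0.004,0,-0.002],[1.2,3.5,0.8],1],[[0.004,0,-0.002],[1.2,5,0.8],1],[[0.004,0,-0.002],[1.2,5,0.8],1],[[0.004,0,-0.002],[1.2,5,0.8],1],[[0.004,0,-0.002],[1.2,5,0.8],1]]'

```text
time_s: 22.38
ee_pos: [632.5, -116.4, 248.6]
ee_rot: [-89.9, -0.1, 89.9]
force: [-0.8, -0.1, -1.8]
gripper_width: 69.5
```

Run:
```python
from h import *
print(env.state()['force']);to((633,-116.3,77,90)); held()
```

```text
[-0.77659873 -0.10314768 -1.83997578]
now grasp [ 632.2 -116.3   76.6] rot [-89.9  -0.1  89.9] t 22.4 w 69.5 q [ -11.   32.   92.    0.   57. -101.]
(633, -116.3, 77, 90) -> [-0.002, -0.002, 0.001] [0.1, -0.4, -0.5]
n 8848 lo [-29.3  -8.9  -5.1] hi [29.2 39.7 29.4]
side 439 [ 2.7357e+01 -1.0000e-03  3.1000e-02] range [[-25.1, 31.3, 27.0], [23.1, 43.4, 30.0]]
top 4333 [-7.75e+00 -1.00e-03  5.00e-03] range [[-28.7, -8.9, -5.1], [28.7, -6.6, 16.8]]
```

carry_out --increments '[[[0,0,0],[0,0.3,-0.3],1],[[0,0,0],[0,0.3,-0.3],0.1],[[0,0,0],[0,0.3,-0.3],0.1],[[0,0,0],[0,0.3,-0.3],0.1],[[0,0,0],[0,0.3,-0.3],0.1],[[0,0,0],[0,-15,0],0.1],[[0,0,0],[0,-45,0],0.1],[[0,0,0],[0,-80,0],0.1],[[0,0,0],[0,-120,0],0.1],[[0,0,0],[0,-150,0],0.1]]'

```text
time_s: 23.27
ee_pos: [632.9, -116.6, 401.6]
ee_rot: [-90.1, -0.0, 89.9]
force: [-0.3, -0.4, 0.0]
gripper_width: 82.1
```

carry_out --increments '[[[0,0,0],[0,0,0],0.1],[[0,0,0],[0,0,0],0.1],[[0,0,0],[0,0,0],0.1],[[0,0,0],[0,0,0],0.1]]'

```text
time_s: 23.6
ee_pos: [632.5, -116.6, 396.3]
ee_rot: [-89.7, -0.1, 89.9]
force: [-0.8, -0.4, 0.4]
gripper_width: 81.9
```

Run:
```python
from h import *
jars(); to((430,380,220,88.1)); g=grab('wrist','w7.png')
```

```text
A dome n 2889 [array([616.5,  27.3]), np.float64(38.2)] 
B dome n 2988 [array([462. ,  18.5]), np.float64(38.2)] 
C dome n 1168 [array([ 483.5, -116.6]), np.float64(38.0)] | weight [ 481.5 -118.5] [34.9 70.1] 0.3 z 83.8 slope [-0.006  0.038]
D dome n 1098 [array([ 632. , -117.1]), np.float64(38.2)] | weight [ 630.9 -114.6] [70.4 34.7] 89.7 z 84.0 slope [ 0.054 -0.05 ]
now grasp [ 631.5 -116.3  224.2] rot [-89.7  -0.1  89.9] t 23.6 w 82.0 q [ -11.   25.   81.    0.   75. -101.]
(430, 380, 220, 88.1) -> [-0.006, 0.031, 0.001] [496.2, 6.2, 203.4]
```

View pics/w7.png

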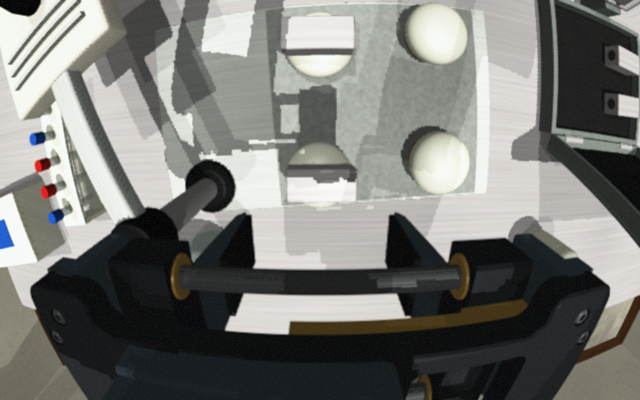

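Weights lie on C (318,37) and D (320,175). Both are a couple of mm off and will be trimmed later. Next weight.

carry_out --increments '[[[0,0.031,0],[496,5,203],0.14],[[0,0.031,0],[496,5,203],0.14],[[0,0.031,0],[496,5,203],0.14],[[0,0.031,0],[496,5,203],0.14],[[0,0.031,0],[496,5,203],0.14],[[0,0.031,0],[496,5,203],0.14],[[0,0.031,0],[496,5,203],0.14],[[0,0.031,0],[496,5,203],0.14],[[0,0.031,0],[496,5,203],0.14],[[0,0.031,0],[496,5,203],0.14]]'

```text
time_s: 24.53
ee_pos: [474.5, 270.9, 394.1]
ee_rot: [-89.8, 0.0, 88.1]
force: [0.0, 0.2, -0.4]
gripper_width: 78.5
```

Run:
```python
from h import *
to((429.5,380.5,220,88),(429.5,380.5,100,88))
```

```text
now grasp [473.8 270.9 222.1] rot [-89.8   0.   88.1] t 24.5 w 78.5 q [ 28.  16.  94.   0.  70. -60.]
(429.5, 380.5, 220, 88) -> [-0.004, 0.002, -0.0] [108.0, 2.3, 48.5]
(429.5, 380.5, 100, 88) -> [-0.004, 0.002, -0.0] [108.1, 122.3, 48.1]
```

carry_out --increments '[[[0,0,0],[105,0,48],0.14],[[0,0,0],[105,0,48],0.14],[[0,0,0],[105,0,48],0.14],[[0,0,0],[105,40,48],0.14],[[0,0,0],[105,80,48],0.14],[[0,0,0],[105,122,48],0.14],[[0,0,0],[105,122,48],0.14],[[0,0,0],[105,122,48],0.14],[[0,0,0],[105,122,48],0.14]]'

```text
time_s: 25.28
ee_pos: [431.7, 376.4, 274.6]
ee_rot: [-90.0, -0.1, 88.1]
force: [0.8, -0.6, 0.1]
gripper_width: 78.3
```

Run:
```python
from h import *
to((429.5,380.5,37,88)); held()
g=grab('wrist'); P=cloud(g); q=P[(abs(P[...,2]-46)<4)&(abs(P[...,0]-430)<30)&(abs(P[...,1]-380)<45)]; print(np.percentile(q,[2,98],axis=0).round(1))
```

```text
now grasp [431.6 376.8 102.6] rot [-90.   -0.1  88.1] t 25.3 w 78.3 q [ 40.  24. 100.   0.  55. -48.]
(429.5, 380.5, 37, 88) -> [-0.001, 0.002, 0.002] [3.9, 65.6, 2.3]
nothing held 0
[[412.3 347.8  44.1]
 [444.4 414.   47.9]]
```

carry_out --increments '[[[0,0,0],[3.8,20,2.2],0.14],[[0,0,0],[3.8,40,2.2],0.14],[[0,0,0],[3.8,56,2.2],0.14],[[0,0,0],[3.8,65,2.2],0.14],[[0,0,0],[3.8,65,2.2],0.14],[[0,0,0],[3.8,65,2.2],0.14],[[0,0,0],[3.8,65,2.2],1],[[0,0,0],[3.8,65,2.2],1],[[0,0,0],[3.8,65,2.2],1],[[0,0,0],[3.8,65,2.2],1]]'

```text
time_s: 26.22
ee_pos: [429.2, 380.3, 209.7]
ee_rot: [-90.0, -0.2, 88.1]
force: [-0.1, 0.4, 6.3]
gripper_width: 69.6
```

carry_out --increments '[[[0,0,0],[0,0,0],1],[[0,0,0],[0,0,0],1],[[0,0,0],[0,-20,0],1],[[0,0,0],[0,-55,0],1],[[0,0,0],[0,-92,0],1],[[0,0,0],[0,-92,0],1]]'

```text
time_s: 26.72
ee_pos: [430.1, 380.8, 306.4]
ee_rot: [-90.4, -0.5, 88.1]
force: [2.4, 2.2, -4.3]
gripper_width: 70.2
```

Run:
```python
from h import *
to((462,18.6,130,90)); print(env.state()['force'])
```

```text
now grasp [431.3 382.3 134.4] rot [-90.4  -0.5  88.1] t 26.7 w 70.2 q [ 40.  23.  98.   0.  59. -48.]
(462, 18.6, 130, 90) -> [0.007, -0.033, 0.009] [-361.0, 1.5, -43.7]
[ 2.40971739  2.24171976 -4.30099625]
```

carry_out --increments '[[[0,-0.033,0],[-38,1,-5],1],[[0,-0.033,0],[-77,1,-10],1],[[0,-0.033,0],[-115,1,-15],1],[[0,-0.033,0],[-155,1,-20],1],[[0,-0.033,0],[-195,1,-25],1],[[0,-0.033,0],[-235,1,-30],1],[[0,-0.033,0],[-275,1,-34],1],[[0,-0.033,0],[-315,1,-38],1],[[0,-0.033,0],[-345,1,-42],1],[[0,-0.033,0],[-361,1,-44],1]]'

```text
time_s: 27.55
ee_pos: [460.0, 14.4, 297.4]
ee_rot: [-89.7, 0.0, 89.9]
force: [1.0, 0.0, -5.9]
gripper_width: 70.0
```

carry_out --increments '[[[0,0,0],[0,0,0],1],[[0,0,0],[0,0,0],1],[[0,0,0],[0,0,0],1],[[0,0,0],[0,0,0],1],[[0,0,0],[0,0,0],1]]'

```text
time_s: 27.97
ee_pos: [460.8, 18.4, 298.5]
ee_rot: [-89.8, -0.1, 90.1]
force: [0.5, 0.1, -6.2]
gripper_width: 69.5
```

Run:
```python
from h import *
held(); to((461.7,18.5,81,90));
```

```text
n 6590 lo [-29.4 -10.1  -4.6] hi [29.4 23.4 17.5]
side 2786 [ 1.6661e+01 -1.0000e-03  1.8000e-02] range [[-28.7, -9.3, 15.2], [28.8, 23.5, 17.5]]
top 4183 [-8.88e+00  4.00e-03  1.00e-02] range [[-28.8, -10.0, -4.5], [28.7, -7.7, 16.6]]
now grasp [460.4  18.5 126.6] rot [-89.8  -0.1  90.1] t 28.0 w 69.8 q [  1.  14. 113.   0.  53. -89.]
(461.7, 18.5, 81, 90) -> [-0.003, 0.002, 0.001] [0.1, 45.6, -1.0]
```

carry_out --increments '[[[-0.003,0.002,0.001],[0,20,-1.5],1],[[-0.003,0.002,0.001],[0,35,-1.5],1],[[-0.003,0.002,0.001],[0,44,-1.5],1],[[-0.003,0.002,0.001],[0,46,-1.5],1],[[-0.003,0.002,0.001],[0,46,-1.5],1],[[-0.003,0.002,0.001],[0,46,-1.5],1],[[-0.003,0.002,0.001],[0,46,-1.5],1],[[-0.003,0.002,0.001],[0,46,-1.5],1]]'

```text
time_s: 28.68
ee_pos: [462.7, 17.6, 253.6]
ee_rot: [-90.1, 0.0, 89.9]
force: [-0.6, -0.7, -6.2]
gripper_width: 69.7
```

Run:
```python
from h import *
print(env.state()['force']);to((462.2,18.5,75.5,90))
```

```text
[-0.5526982  -0.74067326 -6.22176814]
now grasp [463.1  17.6  81.6] rot [-90.1   0.   89.9] t 28.7 w 69.7 q [  1.  18. 116.  -0.  46. -89.]
(462.2, 18.5, 75.5, 90) -> [0.003, -0.002, -0.0] [0.9, 6.1, 0.5]
```

carry_out --increments '[[[0.002,0,0],[0.8,3,0.5],1],[[0.002,0,0],[0.8,5,0.5],1],[[0.002,0,0],[0.8,6,0.5],1],[[0.002,0,0],[0.8,6,0.5],1],[[0.002,0,0],[0.8,6,0.5],1],[[0.002,0,0],[0.8,6,0.5],1]]'

```text
time_s: 29.18
ee_pos: [461.9, 18.4, 247.4]
ee_rot: [-90.0, 0.0, 89.9]
force: [-2.5, 0.3, 3.6]
gripper_width: 69.9
```

Run:
```python
from h import *
print(env.state()['force']);to((462.2,18.5,75.5,90));held()
```

```text
[-2.47699655  0.30987345  3.62080902]
now grasp [461.7  18.4  75.4] rot [-90.    0.   89.9] t 29.2 w 69.9 q [  1.  18. 117.   0.  45. -89.]
(462.2, 18.5, 75.5, 90) -> [-0.001, -0.002, -0.0] [0.1, -0.1, -0.3]
n 8853 lo [-29.3 -10.   -4.5] hi [29.3 38.3 29.4]
side 453 [ 2.6921e+01 -3.0000e-03  4.6000e-02] range [[-23.4, 29.6, 27.0], [25.1, 42.2, 30.0]]
top 4206 [-8.856e+00  3.000e-03  6.000e-03] range [[-28.7, -10.0, -4.5], [28.7, -7.7, 16.6]]
```

carry_out --increments '[[[0,0,0],[0,-0.4,-0.3],1],[[0,0,0],[0,-0.4,-0.3],1],[[0,0,0],[0,-0.4,-0.3],0.1],[[0,0,0],[0,-0.4,-0.3],0.1],[[0,0,0],[0,-0.4,-0.3],0.1],[[0,0,0],[0,-0.4,-0.3],0.1],[[0,0,0],[0,-30,0],0.1],[[0,0,0],[0,-70,0],0.1],[[0,0,0],[0,-110,0],0.1],[[0,0,0],[0,-150,0],0.1]]'

```text
time_s: 30.07
ee_pos: [461.8, 18.3, 398.4]
ee_rot: [-89.9, 0.0, 89.9]
force: [1.6, 0.0, 0.6]
gripper_width: 82.3
```

carry_out --increments '[[[0,0,0],[0,-150,-20],0.1],[[0,0,0],[0,-150,-20],0.1],[[0,0,0],[0,-150,-20],0.1],[[0,0,0],[0,-150,-20],0.1],[[0,0,0],[0,-150,-20],0.1],[[0,0,0],[0,-150,-20],0.1],[[0,0,0],[0,-150,-20],0.1]]'

```text
time_s: 30.65
ee_pos: [482.1, 18.3, 545.6]
ee_rot: [-89.8, 0.0, 89.9]
force: [0.5, -0.3, -0.7]
gripper_width: 81.9
```

Run:
```python
from h import *
jars(); to((505.3,380.2,220,94.4))
```

```text
A dome n 1413 [array([615. ,  27.8]), np.float64(38.4)] 
B dome n 631 [array([461.5,  19.1]), np.float64(38.2)] | weight [461.1  16.3] [68.4 34.2] 89.1 z 83.7 slope [0.07 0.05]
C dome n 688 [array([ 482.6, -115.9]), np.float64(38.5)] | weight [ 480.4 -118. ] [71.6 33.8] 89.1 z 83.9 slope [0.065 0.017]
now grasp [481.3  18.3 373.1] rot [-89.7   0.   89.9] t 30.7 w 82.2 q [  1.   6.  85.  -0.  88. -89.]
(505.3, 380.2, 220, 94.4) -> [-0.004, -0.079, -0.0] [362.0, 152.9, -23.2]
```

```bash
cat >> h.py <<'E'
def tilt(names='wrist',avg=3):
    C=dict(A=(616,27.5),B=(461.7,18.6),C=(483.4,-116.6),D=(632,-117.1)); out={k:[] for k in C}
    for _ in range(avg):
        g=grab('wrist'); P=cloud(g)
        for n,(x,y) in C.items():
            t=P[(abs(P[...,0]-x)<30)&(abs(P[...,1]-y)<50)&(P[...,2]>76)&(P[...,2]<95)]
            if len(t)<250: continue
            A=lambda t:np.c_[np.ones(len(t)),t[:,:2]-[x,y]]
            c=np.array([np.percentile(t[:,2],70),0,0])
            for th in(3,2,1.6,1.6,1.6,1.6):
                s=t[abs(t[:,2]-A(t)@c)<th]; c=np.linalg.lstsq(A(s),s[:,2],rcond=None)[0]
            s=t[abs(t[:,2]-A(t)@c)<1.6]; r=cv2.minAreaRect(s[:,:2].astype(np.float32))
            out[n].append([c[1],c[2],r[0][0]-x,r[0][1]-y,*sorted(r[1]),len(s)])
    for n,v in out.items():
        if v: print(n,'slope x,y',np.mean(v,0)[:2].round(3),'off',np.mean(v,0)[2:4].round(1),'size',np.mean(v,0)[4:].round(1),'sd',np.std(v,0)[:2].round(3))
E
python3 - <<'E'
from h import *
tilt()
E
```

```text
B slope x,y [-0.003  0.056] off [ 0.5 -2.6] size [  32.5   68.1 1013.7] sd [0.001 0.002]
C slope x,y [0.053 0.039] off [-2.8 -2.1] size [ 34.4  69.4 908.3] sd [0.004 0.002]
```

carry_out --increments '[[[0,-0.079,0],[362,120,-23],0.12],[[0,-0.079,0],[362,120,-23],0.12],[[0,-0.079,0],[362,120,-23],0.12],[[0,-0.079,0],[362,120,-23],0.12],[[0,-0.079,0],[362,120,-23],0.12],[[0,-0.079,0],[362,120,-23],0.12],[[0,-0.079,0],[362,120,-23],0.12],[[0,-0.079,0],[362,120,-23],0.12],[[0,-0.079,0],[362,120,-23],0.12],[[0,-0.079,0],[362,120,-23],0.12]]'

```text
time_s: 31.68
ee_pos: [505.1, 385.4, 422.1]
ee_rot: [-89.6, 0.0, 94.7]
force: [-1.8, -0.3, -0.7]
gripper_width: 80.5
```

carry_out --increments '[[[0,0,0],[0,0,0],0.12],[[0,0,0],[0,40,0],0.12],[[0,0,0],[0,80,0],0.12],[[0,0,0],[0,110,0],0.12],[[0,0,0],[0,110,0],0.12],[[0,0,0],[0,110,0],0.12]]'

```text
time_s: 32.18
ee_pos: [505.7, 378.9, 316.3]
ee_rot: [-89.8, 0.1, 94.3]
force: [0.1, -0.3, -0.2]
gripper_width: 80.3
```

Run:
```python
from wt import *
g=grab('wrist'); weights(g,cloud(g)); to((505.3,380.3,38,94.5))
```

```text
w [505.4 380.8] [35. 70.] 4.1 z 46.5
now grasp [506.4 379.6 146.4] rot [-90.   -0.   94.4] t 32.2 w 80.2 q [ 36.  27.  89.   0.  64. -59.]
(505.3, 380.3, 38, 94.5) -> [0.001, -0.002, 0.001] [0.8, 108.4, 1.0]
```

carry_out --increments '[[[0,0,0],[0.8,35,1],0.12],[[0,0,0],[0.8,70,1],0.12],[[0,0,0],[0.8,92,1],0.12],[[0,0,0],[0.8,104,1],0.12],[[0,0,0],[0.8,108,1],0.12],[[0,0,0],[0.8,108,1],0.12],[[0,0,0],[0.8,108,1],0.12],[[0,0,0],[0.8,108,1],1],[[0,0,0],[0.8,108,1],1],[[0,0,0],[0.8,108,1],1]]'

```text
time_s: 33.07
ee_pos: [505.1, 381.0, 210.6]
ee_rot: [-90.1, -0.0, 94.5]
force: [0.5, -2.0, 6.7]
gripper_width: 69.5
```

carry_out --increments '[[[0,0,0],[0,0,0],1],[[0,0,0],[0,0,0],1],[[0,0,0],[0,0,0],1],[[0,0,0],[0,-20,0],1],[[0,0,0],[0,-55,0],1],[[0,0,0],[0,-92,0],1],[[0,0,0],[0,-92,0],1]]'

```text
time_s: 33.65
ee_pos: [505.9, 382.2, 307.9]
ee_rot: [-90.6, -0.4, 94.4]
force: [1.2, 1.2, -3.0]
gripper_width: 69.7
```

Run:
```python
from h import *
to((616.1,27.4,130,90)); print(env.state()['force'])
```

```text
now grasp [507.6 383.6 135.9] rot [-90.6  -0.4  94.4] t 33.6 w 69.7 q [ 36.  27.  90.   0.  62. -58.]
(616.1, 27.4, 130, 90) -> [0.01, 0.077, 0.008] [-362.2, 4.1, -82.5]
[ 1.22216174  1.2220067  -3.02963797]
```

carry_out --increments '[[[0,0.077,0],[-40,4,0],1],[[0,0.077,0],[-80,4,0],1],[[0,0.077,0],[-120,4,-5],1],[[0,0.077,0],[-160,4,-10],1],[[0,0.077,0],[-200,4,-17],1],[[0,0.077,0],[-238,4,-30],1],[[0,0.077,0],[-274,4,-45],1],[[0,0.077,0],[-310,4,-60],1],[[0,0.077,0],[-340,4,-73],1],[[0,0.077,0],[-358,4,-82],1]]'

```text
time_s: 34.48
ee_pos: [614.5, 27.1, 295.1]
ee_rot: [-89.8, 0.1, 89.9]
force: [-0.4, 1.0, -4.1]
gripper_width: 69.7
```

carry_out --increments '[[[0,0,0],[-3,0,0],1],[[0,0,0],[-3,0,0],1],[[0,0,0],[-3,0,0],1],[[0,0,0],[-3,0,0],1],[[0,0,0],[-3,0,0],1]]'

```text
time_s: 34.9
ee_pos: [613.3, 28.5, 296.3]
ee_rot: [-89.9, -0.0, 90.1]
force: [-0.4, -0.2, -5.7]
gripper_width: 69.8
```

Run:
```python
from h import *
held(); to((616.1,27.4,80,90)); jars()
```

```text
n 6591 lo [-29.4  -9.1  -5.1] hi [29.4 22.9 17.7]
side 2679 [ 1.682e+01 -5.000e-03  2.100e-02] range [[-28.8, -8.3, 15.4], [28.8, 23.0, 17.7]]
top 4271 [-7.926e+00  1.000e-03  4.000e-03] range [[-28.8, -9.0, -5.1], [28.8, -6.8, 16.7]]
now grasp [613.1  28.5 124.5] rot [-89.9  -0.   90.1] t 35.0 w 69.8 q [  2.  27.  93.   0.  60. -89.]
(616.1, 27.4, 80, 90) -> [-0.002, 0.002, 0.0] [-1.1, 44.5, -2.7]
A dome n 3639 [array([613.8,  27.7]), np.float64(37.7)] | weight [596.   28.6] [68.5  1.7] 89.6 z 102.6 slope [ 0.137 -0.008]
B dome n 2192 [array([472.5,  20.3]), np.float64(36.6)] | weight [471.8  16.7] [70.1 16.5] 88.6 z 83.2 slope [-0.243  0.054]
C dome n 2295 [array([ 483.9, -115.5]), np.float64(37.9)] | weight [ 481.6 -117.6] [71.2 34.6] 89.8 z 83.6 slope [-0.008  0.002]
D dome n 1959 [array([ 629.8, -115. ]), np.float64(37.4)] | weight [ 627.2 -114.4] [28.4 71.8] 0.3 z 82.7 slope [ 0.19 -0.06]
```

carry_out --increments '[[[0,0.002,0],[-1.1,20,-2.7],1],[[0,0.002,0],[-1.1,35,-2.7],1],[[0,0.002,0],[-1.1,42,-2.7],1],[[0,0.002,0],[-1.1,44,-2.7],1],[[0,0.002,0],[-1.1,44,-2.7],1],[[0,0.002,0],[-1.1,44,-2.7],1],[[0,0.002,0],[-1.1,44,-2.7],1],[[0,0.002,0],[-1.1,44,-2.7],1]]'

```text
time_s: 35.67
ee_pos: [616.8, 26.3, 253.6]
ee_rot: [-90.0, 0.0, 89.9]
force: [0.7, 0.3, -5.4]
gripper_width: 69.7
```

Run:
```python
from h import *
print(env.state()['force']);to((616.1,27.4,76.5,90));[env.grab_frame('top') for _ in range(2)];to((616.1,27.4,76.5,90))
```

```text
[ 0.6912999   0.33884859 -5.3850523 ]
now grasp [616.9  26.3  81.6] rot [-90.    0.   89.9] t 35.7 w 69.7 q [  1.  29.  96.  -0.  55. -89.]
(616.1, 27.4, 76.5, 90) -> [0.001, -0.002, -0.0] [1.1, 5.1, 0.7]
now grasp [616.7  26.2  81.3] rot [-90.    0.   89.9] t 35.8 w 69.5 q [  1.  29.  96.  -0.  55. -89.]
(616.1, 27.4, 76.5, 90) -> [-0.0, -0.002, -0.0] [1.1, 4.8, 0.6]
```

carry_out --increments '[[[0,0,0],[1,2,0.6],1],[[0,0,0],[1,4,0.6],1],[[0,0,0],[1,4.8,0.6],1],[[0,0,0],[1,4.8,0.6],1],[[0,0,0],[1,4.8,0.6],1],[[0,0,0],[1,4.8,0.6],1],[[0,0,0],[1,4.8,0.6],1],[[0,0,0],[1,4.8,0.6],1]]'

```text
time_s: 36.43
ee_pos: [615.9, 27.4, 248.3]
ee_rot: [-90.0, -0.0, 89.9]
force: [-2.3, 1.6, 2.1]
gripper_width: 69.6
```

Run:
```python
from h import *
print(env.state()['force']);to((616.1,27.4,76.5,90))
```

```text
[-2.29422591  1.55340827  2.13705618]
now grasp [615.8  27.4  76.3] rot [-90.   -0.   89.9] t 36.4 w 69.6 q [  1.  29.  96.   0.  55. -88.]
(616.1, 27.4, 76.5, 90) -> [-0.001, -0.002, 0.0] [0.1, -0.2, -0.2]
```

Release with a slow opening this time.

carry_out --increments '[[[0,0,0],[0,-0.2,0],0.22],[[0,0,0],[0,-0.2,0],0.21],[[0,0,0],[0,-0.2,0],0.2],[[0,0,0],[0,-0.2,0],0.18],[[0,0,0],[0,-0.2,0],0.14],[[0,0,0],[0,-0.2,0],0.1],[[0,0,0],[0,-0.2,0],0.1],[[0,0,0],[0,-0.2,0],0.1],[[0,0,0],[0,-30,0],0.1],[[0,0,0],[0,-70,0],0.1]]'

```text
time_s: 37.27
ee_pos: [615.0, 27.3, 314.8]
ee_rot: [-89.4, 0.0, 89.9]
force: [1.5, 0.1, 0.1]
gripper_width: 82.1
```

carry_out --increments '[[[0,0,0],[-40,-40,20],0.1],[[0,0,0],[-70,-80,40],0.1],[[0,0,0],[-70,-120,60],0.1],[[0,0,0],[-70,-160,80],0.1],[[0,0,0],[-70,-160,80],0.1],[[0,0,0],[-70,-160,80],0.1],[[0,0,0],[-70,-160,80],0.1],[[0,0,0],[-70,-160,80],0.1]]'

```text
time_s: 37.93
ee_pos: [535.9, -42.5, 477.4]
ee_rot: [-89.9, 0.0, 89.9]
force: [-0.3, 0.5, 0.3]
gripper_width: 82.0
```

Run:
```python
from h import *
to(); tilt(); g=grab('wrist','w8.png'); jars()
```

```text
now grasp [535.6 -42.5 305.4] rot [-89.9   0.   89.9] t 37.9 w 82.0 q [ -6.  13.  87.  -0.  80. -96.]
A slope x,y [0.062 0.037] off [-2.8 -8.4] size [ 33.9  55.4 949.7] sd [0.003 0.002]
B slope x,y [-0.007  0.058] off [ 0.6 -2.7] size [  34.1   70.2 1474.7] sd [0.001 0.001]
C slope x,y [0.044 0.04 ] off [-2.1 -2.1] size [  33.8   70.1 1438.7] sd [0.002 0.001]
D slope x,y [ 0.042 -0.057] off [-1.8 10.7] size [ 34.   53.8 872. ] sd [0.002 0.003]
A dome n 730 [array([614.7,  27.1]), np.float64(38.2)] | weight [613.5  22.6] [63.2 34.6] 88.0 z 83.5 slope [0.095 0.029]
B dome n 956 [array([461.8,  18.4]), np.float64(38.5)] | weight [462.6  16.1] [70.6 34.1] 89.8 z 84.0 slope [-0.008  0.059]
C dome n 992 [array([ 483.5, -116.5]), np.float64(38.5)] | weight [ 481.2 -118.4] [71.1 33.7] 89.9 z 84.1 slope [0.049 0.03 ]
D dome n 709 [array([ 626.9, -114.4]), np.float64(37.5)] | weight [ 630.2 -107. ] [55.2 34.6] 89.1 z 83.3 slope [ 0.084 -0.052]
```

View pics/w8.png

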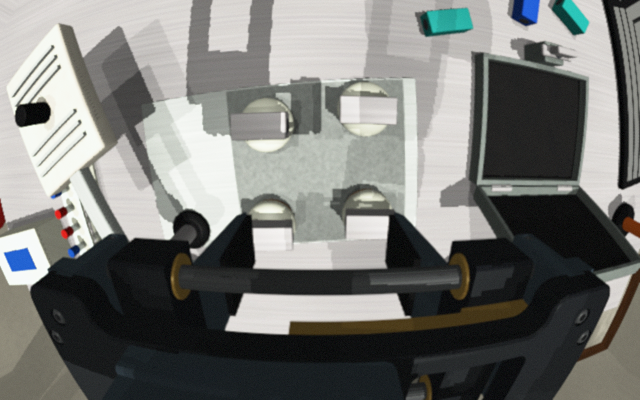

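All four weights are on their domes: C (258,125), B (368,108), D (272,232), A (365,220). The case is empty. All four tilt about 3.5–4°, so I'll try trimming B first to see how the tilt responds.

Run:
```python
from h import *
to((462.2,16.5,120,90))
```

```text
now grasp [535.9 -42.3 304.4] rot [-89.8  -0.   89.9] t 38.2 w 82.6 q [ -6.  13.  87.  -0.  80. -96.]
(462.2, 16.5, 120, 90) -> [-0.004, -0.001, 0.0] [58.7, 184.7, 73.7]
```

carry_out --increments '[[[0,0,0],[30,10,37],0.1],[[0,0,0],[58.7,40,73.7],0.1],[[0,0,0],[58.7,80,73.7],0.1],[[0,0,0],[58.7,120,73.7],0.1],[[0,0,0],[58.7,155,73.7],0.1],[[0,0,0],[58.7,184,73.7],0.1],[[0,0,0],[58.7,184,73.7],0.1],[[0,0,0],[58.7,184,73.7],0.1],[[0,0,0],[58.7,184,73.7],0.1],[[0,0,0],[58.7,184,73.7],0.1]]' --force 40

```text
time_s: 39.02
ee_pos: [463.5, 16.2, 296.1]
ee_rot: [-90.2, 0.0, 89.9]
force: [-0.3, -0.1, 0.9]
gripper_width: 82.1
```

Run:
```python
from h import *
tilt(avg=1); g=grab('wrist'); P=cloud(g); t=P[(abs(P[...,0]-462)<30)&(abs(P[...,1]-17)<45)&(P[...,2]>75)&(P[...,2]<90)]; print(len(t),np.percentile(t,[1,99],axis=0).round(1))
to((462.2,16.8,76,90))
```

```text
B slope x,y [-0.003  0.059] off [-0.3 -2.3] size [  34.6   69.8 4610. ] sd [0. 0.]
C slope x,y [0.094 0.039] off [-10.7  -1.1] size [  18.8   69.8 1188. ] sd [0. 0.]
5044 [[444.7 -17.4  75.9]
 [477.9  50.4  86.8]]
now grasp [463.6  16.2 123.9] rot [-90.2   0.   89.9] t 39.1 w 81.8 q [  1.  14. 113.  -0.  52. -89.]
(462.2, 16.8, 76, 90) -> [0.003, -0.002, -0.0] [0.6, 47.9, 1.0]
```

carry_out --increments '[[[0.002,0,0],[0.6,20,1],0.1],[[0.002,0,0],[0.6,36,1],0.1],[[0.002,0,0],[0.6,46,1],0.1],[[0.002,0,0],[0.6,48,1],0.1],[[0.002,0,0],[0.6,48,1],0.1],[[0.002,0,0],[0.6,48,1],1],[[0.002,0,0],[0.6,48,1],1],[[0.002,0,0],[0.6,48,1],1],[[0.002,0,0],[0.6,46,1],1],[[0.002,0,0],[0.6,44,1],1]]'

```text
time_s: 39.95
ee_pos: [460.7, 16.8, 249.8]
ee_rot: [-89.7, 0.0, 89.9]
force: [-0.2, 0.3, -6.3]
gripper_width: 70.8
```

carry_out --increments '[[[0,0,0],[2.5,0,0],1],[[0,0,0],[2.5,0,0],1],[[0,0,0],[2.5,0,0],1],[[0,0,0],[2.5,0,0],1],[[0,0,0],[2.5,0,0],1]]'

```text
time_s: 40.37
ee_pos: [461.1, 19.4, 249.8]
ee_rot: [-89.8, 0.0, 89.9]
force: [1.0, -0.3, -6.0]
gripper_width: 70.5
```

Run:
```python
from h import *
print(env.state()['force']); held(); to((462.2,19.7,80,90))
```

```text
[ 0.96166292 -0.30815556 -5.97239251]
n 8870 lo [-29.3 -11.3  -4.5] hi [29.3 41.  29.3]
side 434 [ 2.5744e+01 -2.0000e-03  7.1000e-02] range [[-22.6, 32.9, 26.9], [23.0, 43.4, 29.9]]
top 2548 [-9.477e+00 -3.800e-02  1.000e-03] range [[-16.9, -11.5, -4.0], [29.3, -8.8, 16.4]]
now grasp [460.5  19.3  77.9] rot [-89.8   0.   89.9] t 40.4 w 70.6 q [  1.  18. 116.  -0.  46. -89.]
(462.2, 19.7, 80, 90) -> [-0.004, -0.002, -0.0] [0.3, -2.1, -1.0]
```

carry_out --increments '[[[0,0,0],[0.2,1,-1],1],[[0,0,0],[0.2,2,-1],1],[[0,0,0],[0.2,2,-1],1],[[0,0,0],[0.2,2,-1],1],[[0,0,0],[0.2,2,-1],1]]'

```text
time_s: 40.83
ee_pos: [462.2, 19.5, 248.0]
ee_rot: [-89.8, 0.0, 89.9]
force: [0.5, 1.0, -6.1]
gripper_width: 70.9
```

Run:
```python
from h import *
print(env.state()['force']); to((462.2,19.7,80,90))
```

```text
[ 0.46937053  0.97639866 -6.14607896]
now grasp [461.7  19.5  76. ] rot [-89.8   0.   89.9] t 40.8 w 70.9 q [  1.  18. 116.  -0.  46. -89.]
(462.2, 19.7, 80, 90) -> [-0.003, -0.002, -0.0] [0.2, -4.0, 0.0]
```

carry_out --increments '[[[0,0,0],[0,0.7,0],1],[[0,0,0],[0,1.2,0],1],[[0,0,0],[0,1.2,0],1],[[0,0,0],[0,1.2,0],1]]'

```text
time_s: 41.17
ee_pos: [462.3, 19.6, 247.2]
ee_rot: [-89.8, 0.0, 89.9]
force: [-2.1, -0.7, 0.6]
gripper_width: 70.4
```

carry_out --increments '[[[0,0,0],[0,0,0],0.22],[[0,0,0],[0,0,0],0.2],[[0,0,0],[0,0,0],0.18],[[0,0,0],[0,0,0],0.14],[[0,0,0],[0,0,0],0.1],[[0,0,0],[0,0,0],0.1],[[0,0,0],[0,-20,0],0.1],[[0,0,0],[0,-47,0],0.1],[[0,0,0],[0,-47,0],0.1],[[0,0,0],[0,-47,0],0.1]]'

```text
time_s: 42.0
ee_pos: [462.8, 19.6, 295.0]
ee_rot: [-90.0, 0.0, 89.9]
force: [-1.0, 0.2, -0.4]
gripper_width: 82.1
```

Run:
```python
from h import *
tilt(avg=3); to((462,18,120,90))
```

```text
B slope x,y [-0.012 -0.07 ] off [0.4 4.2] size [  34.4   69.9 4617.7] sd [0.003 0.002]
C slope x,y [0.105 0.04 ] off [-12.2  -1.6] size [ 15.7  70.6 902.7] sd [0.007 0.001]
now grasp [461.1  19.5 121. ] rot [-89.7   0.   89.9] t 42.1 w 82.2 q [  1.  15. 113.  -0.  53. -89.]
(462, 18, 120, 90) -> [-0.005, -0.002, -0.0] [-1.6, 1.0, -0.0]
```

Tilt responds at roughly 0.065 rad/mm, so B's zero lies near y = 19.3. I'll trim B once more.

carry_out --increments '[[[0,0,0],[1.8,20,0],0.1],[[0,0,0],[1.8,36,0],0.1],[[0,0,0],[1.8,45,0],0.1],[[0,0,0],[1.8,46,0],0.1],[[0,0,0],[1.8,46,0],0.1],[[0,0,0],[1.8,46,0],1],[[0,0,0],[1.8,46,0],1],[[0,0,0],[1.8,46,0],1],[[0,0,0],[1.8,43,0],1],[[0,0,0],[1.8,42,0],1]]'

```text
time_s: 42.98
ee_pos: [461.8, 21.3, 251.8]
ee_rot: [-89.8, 0.0, 89.9]
force: [0.2, 0.5, -6.2]
gripper_width: 70.5
```

carry_out --increments '[[[0,0,0],[-2,0,0],1],[[0,0,0],[-2,0,0],1],[[0,0,0],[-2,0,0],1],[[0,0,0],[-2,0,0],1]]'

```text
time_s: 43.32
ee_pos: [462.1, 19.3, 251.6]
ee_rot: [-89.8, 0.0, 89.9]
force: [0.2, -0.8, -5.6]
gripper_width: 70.6
```

Run:
```python
from h import *
print(env.state()['force']); held(); to((462,19.3,80,90)); tilt(avg=2)
```

```text
[ 0.18717394 -0.77282779 -5.64656241]
n 8901 lo [-29.4  -9.7  -5.3] hi [29.3 42.  29.4]
side 425 [ 2.6376e+01 -2.0000e-03  5.4000e-02] range [[-22.9, 34.3, 26.9], [23.2, 43.9, 29.9]]
top 2887 [-8.003e+00  3.400e-02 -5.000e-03] range [[-29.2, -9.9, -4.9], [21.7, -7.3, 16.5]]
now grasp [461.5  19.3  79.6] rot [-89.8   0.   89.9] t 43.4 w 70.3 q [  1.  18. 116.  -0.  46. -89.]
(462, 19.3, 80, 90) -> [-0.004, -0.002, -0.0] [-0.0, -0.4, 0.1]
B slope x,y [-0.006 -0.049] off [-5.9  0.6] size [  25.   90. 5154.] sd [0. 0.]
```

carry_out --increments '[[[0,0,-0.02],[-3.5,0,0],1],[[0,0,-0.045],[-8,0,0],1],[[0,0,-0.045],[-8,0,0],1],[[0,0,-0.045],[-8,0,0],1],[[0,0,-0.045],[-8,0,0],1],[[0,0,-0.045],[-8,0,0],1]]'

```text
time_s: 43.97
ee_pos: [462.2, 11.5, 251.8]
ee_rot: [-89.8, -2.6, 89.9]
force: [0.2, 0.3, -6.0]
gripper_width: 70.6
```

Run:
```python
from h import *
print(env.state()['force']); to((462,19.0,77,90)); g=grab('wrist'); P=cloud(g)
t=P[(abs(P[...,0]-461)<14)&(abs(P[...,1]-19)<24)&(P[...,2]>80)&(P[...,2]<100)]; c=np.array([np.median(t[:,2]),0,0])
for _ in range(5):
    A=lambda t:np.c_[np.ones(len(t)),t[:,:2]-[461,19]]
    s=t[abs(t[:,2]-A(t)@c)<1.6]; c=np.linalg.lstsq(A(s),s[:,2],rcond=None)[0]
print(c.round(3),len(s))
```

```text
[ 0.23376735  0.26850292 -6.00710657]
now grasp [461.7  19.2  80. ] rot [-89.8  -2.6  89.9] t 44.0 w 70.6 q [ -1.  18. 116.   4.  46. -93.]
(462, 19.0, 77, 90) -> [-0.003, -0.002, 0.045] [7.3, 3.1, 0.2]
[ 8.7664e+01 -1.9000e-02 -6.0000e-03] 3027
```

carry_out --increments '[[[0,0,0],[0,1.5,0],1],[[0,0,0],[0,2.5,0],1],[[0,0,0],[0,3.2,0],1],[[0,0,0],[0,3.2,0],1],[[0,0,0],[0,3.2,0],1],[[0,0,0],[0,3.2,0],1]]'

```text
time_s: 44.52
ee_pos: [462.2, 11.5, 248.6]
ee_rot: [-89.8, -2.6, 89.9]
force: [-0.2, 0.3, -5.4]
gripper_width: 70.7
```

Run:
```python
from h import *
print(env.state()['force']); to((462,19.0,77,90))
```

```text
[-0.23909916  0.3037154  -5.39568094]
now grasp [461.6  19.2  76.8] rot [-89.8  -2.6  89.9] t 44.5 w 70.7 q [ -1.  18. 116.   4.  46. -93.]
(462, 19.0, 77, 90) -> [-0.003, -0.002, 0.045] [7.5, -0.1, 0.2]
```

carry_out --increments '[[[0,0,0],[0,0.5,0],1],[[0,0,0],[0,0.5,0],1],[[0,0,0],[0,0.5,0],0.22],[[0,0,0],[0,0.5,0],0.2],[[0,0,0],[0,0.5,0],0.17],[[0,0,0],[0,0.5,0],0.1],[[0,0,0],[0,0.5,0],0.1],[[0,0,0],[0,-20,0],0.1],[[0,0,0],[0,-47,0],0.1],[[0,0,0],[0,-47,0],0.1]]'

```text
time_s: 45.35
ee_pos: [464.0, 9.3, 299.5]
ee_rot: [-90.3, -2.6, 89.9]
force: [0.4, -0.6, 0.5]
gripper_width: 82.2
```

carry_out --increments '[[[0,0,0.045],[7.7,-40,0],0.1],[[0,0,0.045],[7.7,-80,0],0.1],[[0,0,0.045],[7.7,-80,0],0.1],[[0,0,0.045],[7.7,-80,0],0.1],[[0,0,0.045],[7.7,-80,0],0.1]]'

```text
time_s: 45.77
ee_pos: [462.3, 13.5, 375.3]
ee_rot: [-89.8, 0.0, 89.9]
force: [-0.4, 0.9, 0.5]
gripper_width: 82.1
```

Run:
```python
from h import *
tilt(avg=3); to((616.5,26.5,200,90),(616.5,26.5,130,90))
```

```text
A slope x,y [0.105 0.033] off [-12.7  -1. ] size [ 16.7  69.6 690.7] sd [0.003 0.003]
B slope x,y [ 0.041 -0.025] off [-2.1  1.6] size [  33.4   69.6 2582.3] sd [0.004 0.001]
C slope x,y [0.047 0.038] off [-2.4 -1.7] size [  34.1   70.9 1895. ] sd [0.001 0.001]
now grasp [461.1  13.4 202.3] rot [-89.6   0.   89.9] t 45.9 w 82.0 q [  0.  10. 106.  -0.  65. -90.]
(616.5, 26.5, 200, 90) -> [-0.006, -0.002, -0.0] [13.4, 1.3, -154.3]
(616.5, 26.5, 130, 90) -> [-0.006, -0.002, -0.0] [13.4, 71.3, -154.7]
```

carry_out --increments '[[[0,0,0],[-20,-40,-35],0.1],[[0,0,0],[-40,-80,-75],0.1],[[0,0,0],[-55,-110,-115],0.1],[[0,0,0],[-55,-110,-155],0.1],[[0,0,0],[-55,-110,-195],0.1],[[0,0,0],[-55,-110,-200],0.1],[[0,0,0],[-55,-110,-200],0.1],[[0,0,0],[-55,-110,-200],0.1],[[0,0,0],[-55,-110,-200],0.1]]'

```text
time_s: 46.67
ee_pos: [662.8, -41.9, 483.2]
ee_rot: [-89.6, -0.0, 89.9]
force: [-0.8, 0.7, 1.0]
gripper_width: 82.0
```

Run:
```python
from h import *
to(); tilt(avg=4); jars()
```

```text
now grasp [661.6 -41.9 311.2] rot [-89.6  -0.   89.9] t 46.7 w 82.0 q [ -5.  25.  68.  -0.  87. -94.]
A slope x,y [0.059 0.034] off [-2.  -1.5] size [  34.    70.2 1386.5] sd [0.003 0.001]
B slope x,y [ 0.035 -0.027] off [-0.9  1.7] size [  33.5   70.  1188.8] sd [0.004 0.001]
C slope x,y [0.045 0.041] off [-1.9 -2.2] size [  34.4   70.2 1277.2] sd [0.002 0.001]
D slope x,y [ 0.033 -0.055] off [-1.2  2.3] size [  34.2   69.3 1385. ] sd [0.003 0.002]
A dome n 904 [array([616.8,  27. ]), np.float64(38.3)] | weight [613.8  25.8] [70.6 34. ] 89.0 z 84.0 slope [0.06  0.035]
B dome n 766 [array([463. ,  18.8]), np.float64(37.7)] | weight [461.1  20.2] [34.4 70.7] 0.4 z 83.5 slope [-0.033 -0.02 ]
C dome n 812 [array([ 484. , -116.3]), np.float64(38.2)] | weight [ 481.6 -117.9] [71.3 35.6] 89.5 z 83.6 slope [-0.031  0.026]
D dome n 903 [array([ 631.5, -116.8]), np.float64(38.6)] | weight [ 630.2 -115. ] [69.9 33.9] 89.8 z 84.0 slope [ 0.05  -0.055]
```

All four weights are stable, tilted 2.5–4°, and sit within about 2 mm of centre. Next I'll find the plate mark for the lamp's final position.

Run:
```python
from h import *
P=np.load('w1.npy'); im=cv2.imread('pics/w1.png'); g=cv2.cvtColor(im,cv2.COLOR_BGR2GRAY)
# left/right plate edges: height step 0 -> 6 mm; along rows of constant y
Z=P[...,2]; m=(Z>3.2)&(Z<9)&(P[...,0]>350)&(P[...,0]<750)&(P[...,1]>-170)&(P[...,1]<150)
m=cv2.morphologyEx(m.astype(np.uint8),cv2.MORPH_OPEN,np.ones((3,3)))
n,l,st,_=cv2.connectedComponentsWithStats(m); i=1+np.argmax(st[1:,4]); q=P[l==i]
ys=np.arange(-90,95,15); L=[];Rr=[]
for y in ys:
    s=q[abs(q[:,1]-y)<4][:,0]
    if len(s)>5: L.append((y,s.min()));Rr.append((y,s.max()))
L=np.array(L);Rr=np.array(Rr)
for e in(L,Rr):
    print(np.polyfit(e[:,0],e[:,1],1).round(3),e[:,1].round())
xs=np.arange(450,650,20); T=np.array([(x,q[abs(q[:,0]-x)<4][:,1].max()) for x in xs]); print('top',np.polyfit(T[:,0],T[:,1],1).round(3),T[:,1].round())
# field: grey vs white strip boundary
for x in (500,540,580):
    s=(abs(P[...,0]-x)<3)&(abs(Z-6)<3); a=P[s][:,1]; b=g[s]; o=np.argsort(-a); print(x,[(int(a[k]),int(b[k])) for k in o[::max(1,len(o)//28)]][:28])
s=grab('wrist'); S=cloud(s); k=S[(S[...,2]>225)&(S[...,2]<236)&(S[...,1]<-300)]; print('knob',len(k),np.median(k,axis=0) if len(k) else '')
to()
```

```text
[-3.10000e-02  4.25563e+02] [424. 424. 423. 422. 421. 420. 420. 500. 416. 416. 416. 415. 413.]
[-1.25000e-01  6.61417e+02] [672. 673. 672. 671. 670. 671. 668. 667. 580. 666. 664. 662. 662.]
top [6.6000e-02 7.0093e+01] [100. 101. 102. 104. 106. 106. 107. 110. 110. 112.]
500 [(201, 50), (94, 231), (84, 224), (75, 137), (64, 129), (55, 131), (45, 131), (36, 127), (27, 129), (13, 130), (2, 127), (-6, 173), (-16, 171), (-25, 172), (-35, 177), (-44, 170), (-54, 169), (-65, 168), (-74, 167), (-84, 126), (-167, 95), (-180, 183), (-192, 236), (-203, 238), (-215, 239), (-227, 236), (-239, 238), (-307, 211)]
540 [(201, 43), (97, 231), (86, 210), (74, 140), (63, 148), (50, 149), (40, 151), (27, 150), (15, 146), (1, 144), (-9, 145), (-20, 143), (-33, 173), (-44, 178), (-57, 167), (-68, 165), (-80, 174), (-96, 174), (-109, 170), (-122, 171), (-135, 171), (-147, 166), (-165, 173), (-180, 238), (-195, 238), (-211, 239), (-230, 238), (-302, 157)]
580 [(161, 205), (97, 230), (86, 154), (76, 182), (64, 182), (51, 149), (40, 105), (25, 49), (12, 66), (1, 133), (-9, 153), (-21, 143), (-34, 174), (-45, 167), (-57, 172), (-68, 172), (-81, 171), (-92, 173), (-104, 175), (-116, 170), (-130, 176), (-142, 173), (-158, 178), (-171, 203), (-187, 237), (-201, 237), (-219, 236), (-233, 225)]
knob 234 [ 440.0811473  -356.02807572  232.02552975]
now grasp [661.5 -41.8 314. ] rot [-89.9   0.   89.9] t 47.0 w 81.8 q [ -5.  25.  68.  -0.  87. -94.]
```

Run:
```python
from h import *
to((434,-356,310,64.5),(434,-356,218,64.5))
g=grab('top'); P=cloud(g); k=P[(abs(P[...,2]-232)<6)&(P[...,1]<-320)&(P[...,1]>-400)&(abs(P[...,0]-435)<40)]; print('knob top cam',len(k),cv2.minAreaRect(k[:,:2].astype(np.float32)) if len(k)>5 else '')
```

```text
now grasp [661.5 -41.8 314. ] rot [-89.9   0.   89.9] t 47.0 w 81.8 q [ -5.  25.  68.  -0.  87. -94.]
(434, -356, 310, 64.5) -> [-0.002, 0.443, -0.001] [-314.7, 4.6, 227.3]
(434, -356, 218, 64.5) -> [-0.002, 0.443, -0.001] [-314.7, 96.6, 227.1]
knob top cam 65 ((436.07208251953125, -357.12322998046875), (23.212282180786133, 24.630481719970703), 2.3850250244140625)
```

carry_out --increments '[[[0,0.1,0],[-33,0,24],0],[[0,0.2,0],[-66,0,48],0],[[0,0.3,0],[-99,0,71],0],[[0,0.4,0],[-132,0,95],0],[[0,0.443,0],[-165,0,119],0],[[0,0.443,0],[-198,0,143],0],[[0,0.443,0],[-231,0,167],0],[[0,0.443,0],[-264,0,190],0],[[0,0.443,0],[-297,3,214],0],[[0,0.443,0],[-315,4,226],0]]' --force 8

```text
time_s: 47.85
ee_pos: [433.3, -358.7, 482.3]
ee_rot: [-89.8, 0.2, 64.4]
force: [-0.3, 0.2, 0.0]
gripper_width: 91.0
```

carry_out --increments '[[[0,0,0],[0,0,0],0],[[0,0,0],[0,0,0],0],[[0,0,0],[0,0,0],0]]'

```text
time_s: 48.1
ee_pos: [436.4, -355.8, 482.3]
ee_rot: [-89.9, 0.0, 64.5]
force: [0.8, -0.2, 0.8]
gripper_width: 91.1
```

Run:
```python
from h import *
to((435.5,-357,218,64.5)); s=env.state(); R=Ro.from_euler('xyz',[-90,0,64.5],degrees=True)
h=np.array([649.3,-257.3]); p=np.array([435.5,-357]); v=p-h; print(np.hypot(*v)); v*=237.5/np.hypot(*v)
a1=np.arctan2(-44.5-h[1],545-h[0])-np.arctan2(v[1],v[0]); a1=(a1+np.pi)%(2*np.pi)-np.pi; print(a1)
for f in np.arange(0,31,2)/30:
    a=a1*f; c,sn=np.cos(a),np.sin(a); q=np.array([[c,-sn],[sn,c]])@v+h
    print(round(f*30),q.round(),R.inv().apply([*(q-p),0]).round().tolist())
```

```text
now grasp [ 436.  -355.8  310.3] rot [-89.9   0.   64.5] t 48.1 w 91.1 q [ -40.   15.   83.   -0.   82. -105.]
(435.5, -357, 218, 64.5) -> [-0.002, 0.0, -0.001] [-1.4, 92.3, 0.1]
235.90364558437832
-1.5514200380689704
0 [ 434. -358.] [-1.0, 0.0, 1.0]
2 [ 425. -335.] [15.0, 0.0, 19.0]
4 [ 418. -311.] [34.0, 0.0, 35.0]
6 [ 414. -287.] [54.0, 0.0, 50.0]
8 [ 412. -263.] [75.0, 0.0, 62.0]
10 [ 413. -238.] [97.0, 0.0, 72.0]
12 [ 416. -214.] [121.0, 0.0, 79.0]
14 [ 422. -190.] [145.0, 0.0, 85.0]
16 [ 430. -167.] [169.0, 0.0, 87.0]
18 [ 440. -145.] [194.0, 0.0, 87.0]
20 [ 453. -124.] [218.0, 0.0, 85.0]
22 [ 468. -104.] [242.0, 0.0, 80.0]
24 [485. -86.] [266.0, 0.0, 72.0]
26 [503. -70.] [288.0, 0.0, 62.0]
28 [523. -56.] [310.0, 0.0, 50.0]
30 [545. -44.] [330.0, -0.0, 36.0]
```

carry_out --increments '[[[0,0,0],[-1,30,0],0.3],[[0,0,0],[-1,60,0],0.5],[[0,0,0],[-1,82,0],0.5],[[0,0,0],[-1,91,0],0.5],[[0,0,0],[-1,91,0],1],[[0,0,0],[-1,91,0],1],[[0,0,0],[-1,91,0],1],[[0,0,0],[-1,91,0],1],[[0,0,0],[-1,91,0],1],[[0,0,0],[-1,91,0],1]]'

```text
time_s: 48.93
ee_pos: [435.3, -357.8, 392.0]
ee_rot: [-89.9, 0.2, 64.5]
force: [-7.2, -4.6, 3.3]
gripper_width: 27.3
```

carry_out --increments '[[[0,0,0],[0,0,0],1],[[0,0,0],[0,0,0],1],[[0,0,0],[0,0,0],1],[[0,0,0],[0,0,0],1]]'

```text
time_s: 49.27
ee_pos: [434.8, -358.1, 392.0]
ee_rot: [-89.9, 0.3, 64.5]
force: [-4.9, -2.4, 4.2]
gripper_width: 25.7
```

carry_out --increments '[[[0,0,0],[7,0,9],1],[[0,0,0],[15,0,18],1],[[0,0,0],[24,0,27],1],[[0,0,0],[34,0,35],1],[[0,0,0],[44,0,43],1],[[0,0,0],[54,0,50],1],[[0,0,0],[64,0,56],1],[[0,0,0],[75,0,62],1],[[0,0,0],[86,0,67],1],[[0,0,0],[97,0,72],1]]'

```text
time_s: 50.1
ee_pos: [411.6, -238.4, 391.3]
ee_rot: [-89.8, 0.1, 64.5]
force: [-2.9, -1.9, 1.4]
gripper_width: 25.7
```

carry_out --increments '[[[0,0,0],[12,0,4],1],[[0,0,0],[24,0,7],1],[[0,0,0],[36,0,10],1],[[0,0,0],[48,0,13],1],[[0,0,0],[60,0,14],1],[[0,0,0],[72,0,15],1],[[0,0,0],[84,0,15],1],[[0,0,0],[97,0,15],1],[[0,0,0],[109,0,14],1],[[0,0,0],[121,0,13],1]]'

```text
time_s: 50.93
ee_pos: [452.9, -122.7, 390.9]
ee_rot: [-89.8, 0.0, 64.5]
force: [-2.0, -0.9, 1.6]
gripper_width: 25.7
```

carry_out --increments '[[[0,0,0],[12,0,-2],1],[[0,0,0],[24,0,-5],1],[[0,0,0],[36,0,-9],1],[[0,0,0],[48,0,-13],1],[[0,0,0],[59,0,-18],1],[[0,0,0],[70,0,-23],1],[[0,0,0],[81,0,-29],1],[[0,0,0],[92,0,-35],1],[[0,0,0],[102,0,-42],1],[[0,0,0],[112,0,-49],1]]'

```text
time_s: 51.77
ee_pos: [546.2, -43.4, 390.5]
ee_rot: [-89.8, 0.1, 64.5]
force: [-2.1, -0.9, 2.1]
gripper_width: 25.9
```

carry_out --increments '[[[0,0,0],[0,0,0],1],[[0,0,0],[0,0,0],1],[[0,0,0],[0,0,0],1]]'

```text
time_s: 52.02
ee_pos: [545.3, -43.8, 390.5]
ee_rot: [-89.9, 0.0, 64.5]
force: [1.0, 1.3, 0.2]
gripper_width: 25.6
```

Run:
```python
from h import *
print(env.state()['force']); to((545,-44.5,217,64.5))
```

```text
[0.98232269 1.25374076 0.19388492]
now grasp [544.9 -43.8 218.5] rot [-89.9   0.   64.5] t 52.0 w 25.6 q [ -6.  16.  95.   0.  69. -70.]
(545, -44.5, 217, 64.5) -> [-0.002, 0.001, -0.001] [-0.7, 1.5, 0.0]
```

carry_out --increments '[[[0,0,0],[0,0,0],0.5],[[0,0,0],[0,0,0],0.5],[[0,0,0],[0,0,0],0.5],[[0,0,0],[0,0,0],0.5],[[0,0,0],[0,-30,0],0.5],[[0,0,0],[0,-70,0],0.5],[[0,0,0],[0,-110,0],0.5],[[0,0,0],[0,-125,0],0.5],[[0,0,0],[0,-125,0],0.5]]'

```text
time_s: 52.77
ee_pos: [545.4, -44.1, 520.6]
ee_rot: [-90.4, -0.1, 64.5]
force: [1.2, -0.6, -0.5]
gripper_width: 45.9
```

Run:
```python
from h import *
to((705,322,335,90),(705,322,215,90))
g=grab('top'); P=cloud(g); k=P[(abs(P[...,2]-232)<6)&(P[...,1]<20)&(P[...,1]>-110)&(abs(P[...,0]-545)<60)]; print('knob',cv2.minAreaRect(k[:,:2].astype(np.float32)) if len(k)>5 else '')
```

```text
now grasp [546.5 -44.4 348.6] rot [-90.4  -0.1  64.5] t 52.8 w 45.9 q [ -6.  13.  81.  -0.  86. -70.]
(705, 322, 335, 90) -> [0.007, -0.445, 0.0] [399.2, 14.2, 13.7]
(705, 322, 215, 90) -> [0.007, -0.445, 0.0] [399.0, 134.2, 14.5]
knob
```

carry_out --increments '[[[0,-0.1,0],[40,0,2],0.9],[[0,-0.2,0],[80,0,4],0.9],[[0,-0.3,0],[120,0,6],0.9],[[0,-0.4,0],[160,0,8],0.9],[[0,-0.445,0],[200,0,10],0.9],[[0,-0.445,0],[240,0,10],0.9],[[0,-0.445,0],[280,0,12],0.9],[[0,-0.445,0],[320,5,12],0.9],[[0,-0.445,0],[360,10,13],0.9],[[0,-0.445,0],[399,14,14],0.9]]'

```text
time_s: 53.65
ee_pos: [705.1, 324.2, 498.0]
ee_rot: [-89.6, 0.1, 90.0]
force: [0.8, -0.7, -0.2]
gripper_width: 9.2
```

carry_out --increments '[[[0,0,0],[0,0,0],0.9],[[0,0,0],[0,0,0],0.9]]'

```text
time_s: 53.82
ee_pos: [705.5, 324.6, 495.3]
ee_rot: [-89.4, 0.2, 90.2]
force: [0.1, -0.2, -0.5]
gripper_width: 9.0
```

Run:
```python
from h import *
to((705,322,330,90),(705,322,213,90))
g=grab('wrist'); P=cloud(g); k=P[(P[...,2]>150)&(P[...,2]<240)&(P[...,0]>590)&(P[...,0]<690)&(P[...,1]>200)&(P[...,1]<450)]; print(len(k),np.percentile(k,[1,99],axis=0).round())
g=grab('top'); P=cloud(g); k=P[(abs(P[...,2]-232)<6)&(P[...,1]<20)&(P[...,1]>-110)&(abs(P[...,0]-545)<60)]; print('knob',cv2.minAreaRect(k[:,:2].astype(np.float32)) if len(k)>5 else '')
```

```text
now grasp [703.7 324.  323.3] rot [-89.4   0.2  90.2] t 53.8 w 9.0 q [ 24.  38.  45.   0.  98. -66.]
(705, 322, 330, 90) -> [-0.01, 0.003, -0.004] [-2.6, -6.7, 0.6]
(705, 322, 213, 90) -> [-0.01, 0.003, -0.004] [-2.2, 110.3, -0.6]
10548 [[616. 204. 151.]
 [657. 444. 224.]]
knob ((545.0551147460938, -41.159461975097656), (22.881826400756836, 23.218605041503906), 47.45270919799805)
```

carry_out --increments '[[[-0.01,0,0],[-2,40,0],1],[[-0.01,0,0],[-2,80,0],1],[[-0.01,0,0],[-2,110,0],1],[[-0.01,0,0],[-2,110,0],1],[[-0.01,0,0],[-2,110,14],1],[[-0.01,0,0],[-2,110,26],1],[[-0.01,0,0],[-2,110,34],1],[[-0.01,0,0],[-2,110,42],1],[[-0.01,0,0],[-2,110,50],1],[[-0.01,0,0],[-2,110,58],1]]'

```text
time_s: 54.75
ee_pos: [645.8, 319.8, 393.2]
ee_rot: [-90.6, -0.1, 90.0]
force: [2.1, -0.1, 1.6]
gripper_width: 0.4
```

carry_out --increments '[[[0,0,0],[0,0,8],1],[[0,0,0],[0,0,16],1],[[0,0,0],[0,0,25],1],[[0,0,0],[0,0,34],1],[[0,0,0],[0,0,44],1],[[0,0,0],[0,0,54],1],[[0,0,0],[0,0,66],1],[[0,0,0],[0,0,78],1],[[0,0,0],[0,0,92],1],[[0,0,0],[0,0,106],1]]'

```text
time_s: 55.58
ee_pos: [538.9, 320.1, 389.7]
ee_rot: [-90.3, 0.0, 90.0]
force: [1.7, 0.1, -0.3]
gripper_width: 0.6
```

Run:
```python
from h import *
print(env.state()['force']); to()
g=grab('top'); P=cloud(g); k=P[(P[...,2]>100)&(P[...,2]<245)&(P[...,0]>400)&(P[...,0]<690)&(P[...,1]>380)&(P[...,1]<450)]; print(len(k),np.percentile(k,[1,50,99],axis=0).round())
```

```text
[ 1.72921559  0.07340962 -0.34155568]
now grasp [539.8 320.  217.7] rot [-90.3   0.   90. ] t 55.6 w 0.6 q [ 30.  23.  84.  -0.  72. -60.]
164 [[487. 380. 190.]
 [500. 405. 223.]
 [527. 433. 231.]]
```

carry_out --increments '[[[0,0,0],[0,-40,-10],0.9],[[0,0,0],[0,-80,-10],0.9],[[0,0.12,0],[0,-100,20],0.7],[[0,0.24,0],[0,-100,50],0.5],[[0,0.36,0],[0,-100,80],0.5],[[0,0.48,0],[0,-100,110],0.5],[[0,0.6,0],[0,-100,140],0.5],[[0,0.72,0],[0,-100,170],0.5],[[0,0.84,0],[0,-100,185],0.5],[[0,0.96,0],[0,-100,190],0.5]]'

```text
time_s: 56.47
ee_pos: [346.4, 319.7, 489.1]
ee_rot: [-90.2, -0.2, 34.8]
force: [0.3, 0.7, 0.6]
gripper_width: 45.2
```

carry_out --increments '[[[0,0.12,0],[0,0,0],0.5],[[0,0.24,0],[0,0,0],0.5],[[0,0.36,0],[0,0,0],0.5],[[0,0.48,0],[0,0,0],0.5],[[0,0.6,0],[0,0,0],0.5],[[0,0.6,0],[0,0,0],0.5],[[0,0.6,0],[0,0,0],0.5],[[0,0.6,0],[0,0,0],0.5],[[0,0.6,0],[0,0,0],0.5],[[0,0.6,0],[0,0,0],0.5]]'

```text
time_s: 57.3
ee_pos: [349.4, 320.2, 489.1]
ee_rot: [-90.0, -0.4, 0.7]
force: [0.1, -0.8, -0.1]
gripper_width: 45.7
```

carry_out --increments '[[[0,0,0],[0,0,0],0.5],[[0,0,0],[0,0,0],0.5],[[0,0,0],[0,0,0],0.5],[[0,0,0],[0,0,0],0.5],[[0,0,0],[0,0,0],0.5],[[0,0,0],[0,0,0],0.5],[[0,0,0],[0,0,0],0.5],[[0,0,0],[0,0,0],0.5],[[0,0,0],[0,0,0],0.5],[[0,0,0],[0,0,0],0.5]]'

```text
time_s: 58.13
ee_pos: [349.5, 320.2, 489.2]
ee_rot: [-90.0, -0.4, 0.6]
force: [-0.1, 0.5, -0.4]
gripper_width: 45.8
```

carry_out --increments '[[[0,0,0],[0,0,0],0.5],[[0,0,0],[0,0,0],0.5],[[0,0,0],[0,0,0],0.5],[[0,0,0],[0,0,0],0.5],[[0,0,0],[0,0,0],0.5],[[0,0,0],[0,0,0],0.5],[[0,0,0],[0,0,0],0.5],[[0,0,0],[0,0,0],0.5],[[0,0,0],[0,0,0],0.5],[[0,0,0],[0,0,0],0.5]]'

```text
time_s: 58.97
ee_pos: [349.4, 320.2, 489.2]
ee_rot: [-90.0, -0.4, 0.6]
force: [-0.2, 0.5, -0.1]
gripper_width: 45.4
```

Run:
```python
from h import *
to((347,322.4,150,0),(347,322.4,92,0))
g=grab('wrist','w9.png'); P=cloud(g); k=P[(P[...,0]>380)&(P[...,0]<560)&(P[...,1]>220)&(P[...,1]<430)&(P[...,2]<150)]; print('lid',len(k),np.percentile(k,[2,50,98],axis=0).round())
b=P[(P[...,0]>310)&(P[...,0]<362)&(P[...,1]>270)&(P[...,1]<380)&(P[...,2]>86)&(P[...,2]<100)]; print('fin',len(b),cv2.minAreaRect(b[:,:2].astype(np.float32)) if len(b)>5 else '')
```

```text
now grasp [350.6 320.1 317.2] rot [-90.   -0.4   0.6] t 59.0 w 45.4 q [41.  6. 93. -0. 80. 41.]
(347, 322.4, 150, 0) -> [0.0, 0.011, 0.007] [-3.6, 167.2, 2.3]
(347, 322.4, 92, 0) -> [0.0, 0.011, 0.007] [-4.0, 225.2, 2.3]
lid 17188 [[383. 226.  55.]
 [465. 334.  57.]
 [556. 426.  58.]]
fin 334 ((347.7755432128906, 322.7733154296875), (12.346368789672852, 42.674591064453125), 2.3629708290100098)
```

View pics/w9.png

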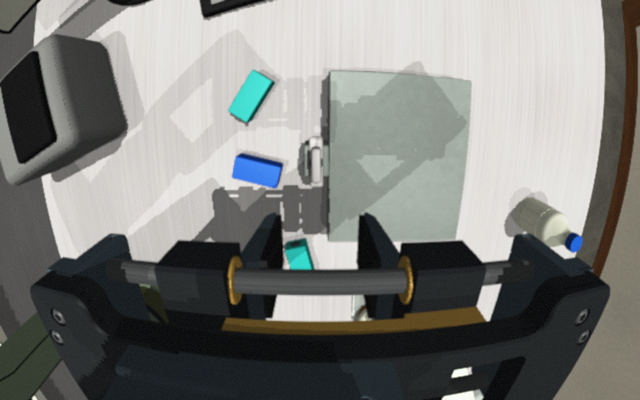

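Lid is shut (flat at z 56.5); turnbutton fin at (316,158) px = (347.5, 322.6).

carry_out --increments '[[[0,0,0.007],[-3.5,40,2.4],0.5],[[0,0,0.007],[-3.5,80,2.4],0.5],[[0,0,0.007],[-3.5,120,2.4],0.5],[[0,0,0.007],[-3.5,155,2.4],0.5],[[0,0,0.007],[-3.5,190,2.4],0.5],[[0,0,0.007],[-3.5,212,2.4],0.5],[[0,0,0.007],[-3.5,224,2.4],0.5],[[0,0,0.007],[-3.5,224,2.4],0.5],[[0,0,0.007],[-3.5,224,2.4],0.5],[[0,0,0.007],[-3.5,224,2.4],0.5]]' --force 25

```text
time_s: 59.85
ee_pos: [347.9, 322.9, 266.2]
ee_rot: [-89.9, -0.1, 0.6]
force: [-0.1, -0.9, -0.3]
gripper_width: 45.6
```

carry_out --increments '[[[0,0,0],[0,0,0],1],[[0,0,0],[0,0,0],1],[[0,0,0],[0,0,0],1],[[0,0,0],[0,0,0],1],[[0,0,0],[0,0,0],1],[[0,0,0],[0,0,0],1],[[0,0,0],[0,0,0],1],[[0,0,0],[0,0,0],1]]'

```text
time_s: 60.52
ee_pos: [347.3, 322.6, 265.4]
ee_rot: [-90.0, 0.0, 0.6]
force: [-1.9, 0.6, 4.4]
gripper_width: 11.8
```

Run:
```python
from h import *
print(env.state()['force']); to((347.5,322.6,92,0),(347.5,322.6,92,45),(347.5,322.6,92,90))
```

```text
[-1.88768331  0.60274786  4.36085774]
now grasp [347.1 322.6  93.4] rot [-90.    0.    0.6] t 60.5 w 11.8 q [ 41.  17. 114.   0.  49.  41.]
(347.5, 322.6, 92, 0) -> [-0.0, 0.011, -0.001] [0.2, 1.4, 0.0]
(347.5, 322.6, 92, 45) -> [-0.0, -0.775, -0.001] [0.2, 1.4, 0.0]
(347.5, 322.6, 92, 90) -> [-0.001, -1.56, -0.001] [0.2, 1.4, 0.0]
```

carry_out --increments '[[[0,-0.1,0],[0,0,0],1],[[0,-0.2,0],[0,0,0],1],[[0,-0.3,0],[0,0,0],1],[[0,-0.4,0],[0,0,0],1],[[0,-0.5,0],[0,0,0],1],[[0,-0.6,0],[0,0,0],1],[[0,-0.7,0],[0,0,0],1],[[0,-0.8,0],[0,0,0],1],[[0,-0.9,0],[0,0,0],1],[[0,-1.0,0],[0,0,0],1]]'

```text
time_s: 61.35
ee_pos: [347.2, 322.5, 265.5]
ee_rot: [-90.0, 0.0, 58.2]
force: [-3.3, 0.5, 5.0]
gripper_width: 11.9
```

carry_out --increments '[[[0,-0.1,0],[0,0,0],1],[[0,-0.2,0],[0,0,0],1],[[0,-0.3,0],[0,0,0],1],[[0,-0.4,0],[0,0,0],1],[[0,-0.5,0],[0,0,0],1],[[0,-0.56,0],[0,0,0],1],[[0,-0.58,0],[0,0,0],1],[[0,-0.6,0],[0,0,0],1],[[0,-0.6,0],[0,0,0],1],[[0,-0.6,0],[0,0,0],1]]'

```text
time_s: 62.18
ee_pos: [347.3, 322.5, 265.5]
ee_rot: [-89.9, -0.0, 92.1]
force: [-4.0, -0.8, 5.2]
gripper_width: 12.2
```

Run:
```python
from h import *
s=env.state(); print(s['force'],s['torque']); to()
```

```text
[-3.95533101 -0.81709748  5.24684623] [-0.06648658  0.48737285 -0.80707169]
now grasp [347.1 322.5  93.5] rot [-89.9  -0.   92.1] t 62.2 w 12.2 q [ 41.  17. 114.   0.  49. -51.]
```

carry_out --increments '[[[0,0,0],[0,0,0],0.5],[[0,0,0],[0,0,0],0.5],[[0,0,0],[0,0,0],0.5],[[0,0,0],[0,0,0],0.5],[[0,0,0],[0,0,0],0.5],[[0,0,0],[0,-30,0],0.5],[[0,0,0],[0,-70,0],0.5],[[0,0,0],[0,-110,0],0.5],[[0,0,0],[0,-150,0],0.5],[[0,0,0],[0,-190,0],0.5]]'

```text
time_s: 63.02
ee_pos: [347.1, 322.2, 457.1]
ee_rot: [-90.0, 0.0, 92.3]
force: [0.5, 1.3, 0.0]
gripper_width: 45.9
```

carry_out --increments '[[[0,0,0],[0,-60,60],0.5],[[0,0,0],[0,-60,60],0.5],[[0,0,0],[0,-60,60],0.5],[[0,0,0],[0,-60,60],0.5]]'

```text
time_s: 63.35
ee_pos: [286.6, 320.0, 517.0]
ee_rot: [-90.2, -0.2, 92.4]
force: [0.5, 0.1, -0.7]
gripper_width: 45.7
```

Run:
```python
from h import *
to()
g=grab('wrist'); P=cloud(g)
k=P[(P[...,0]>400)&(P[...,0]<560)&(P[...,1]>220)&(P[...,1]<430)&(P[...,2]<150)]; print('lid z',np.percentile(k[:,2],[2,50,98]).round(1))
b=P[(P[...,0]>300)&(P[...,0]<400)&(P[...,1]>270)&(P[...,1]<380)&(P[...,2]>86)&(P[...,2]<100)]; print('fin',len(b),cv2.minAreaRect(b[:,:2].astype(np.float32)) if len(b)>5 else '')
g=grab('top'); P=cloud(g); k=P[(abs(P[...,2]-232)<6)&(P[...,1]<20)&(P[...,1]>-110)&(abs(P[...,0]-545)<60)]; print('knob',cv2.minAreaRect(k[:,:2].astype(np.float32))[0])
t=cv2.resize(g['frame'][90:270,140:460],(800,450))
s=grab('scene'); cv2.imwrite('pics/fin.png',cv2.resize(s['frame'][140:330,150:470],(800,475))); cv2.imwrite('pics/fint.png',t)
```

```text
now grasp [287.2 320.5 345. ] rot [-90.2  -0.2  92.4] t 63.4 w 45.7 q [ 47.   2.  95.  -0.  84. -46.]
lid z [55.  56.7 58.3]
fin 273 ((346.50030517578125, 321.8790588378906), (42.64619064331055, 12.617643356323242), 1.9470419883728027)
knob (544.9352416992188, -41.22228240966797)
```

View pics/fin.png

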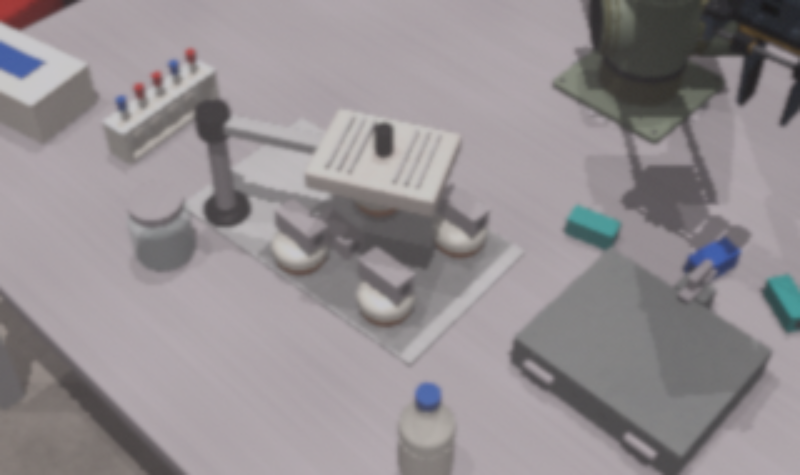

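View pics/fint.png

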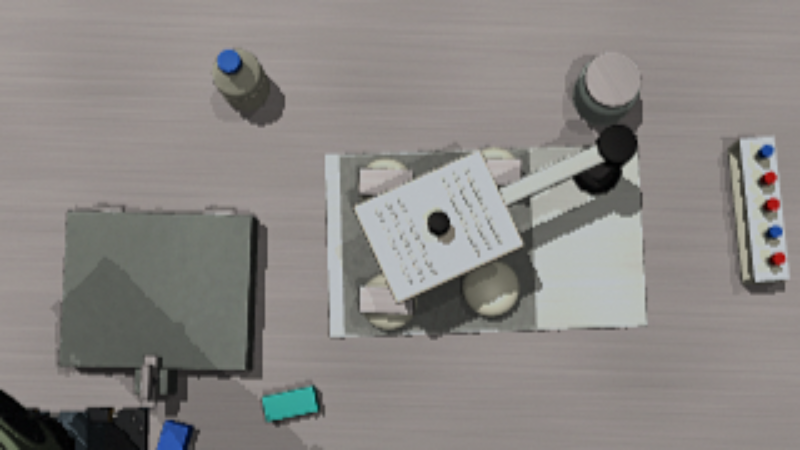

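The final check shows pot C is bare (top view (492,290)). Its weight seems to lie on the plate under the lamp, at about (345,240) in the scene view. It has been knocked off, so I'll swing the lamp clear again and restore it.

Run:
```python
from h import *
g=grab('scene'); P=cloud(g); b=P[(P[...,0]>420)&(P[...,0]<665)&(P[...,1]>-330)&(P[...,1]<100)&(abs(P[...,2]-40)<3)]
for c in ((616,27.5),(461.7,18.6),(483.4,-116.6),(632,-117.1)): b=b[np.hypot(b[:,0]-c[0],b[:,1]-c[1])>41]
print(len(b),np.percentile(b,[5,50,95],axis=0).round() if len(b) else '')
to((545,-44,310,64.5),(545,-44,218,64.5))
```

```text
118 [[ 568. -149.   37.]
 [ 584.  -92.   40.]
 [ 650.  -63.   42.]]
now grasp [287.8 319.7 341.4] rot [-89.9   0.2  92.3] t 63.5 w 45.5 q [ 46.   2.  95.  -0.  84. -46.]
(545, -44, 310, 64.5) -> [-0.002, 0.485, -0.003] [-374.0, 31.9, -242.3]
(545, -44, 218, 64.5) -> [-0.002, 0.485, -0.003] [-373.7, 123.9, -242.5]
```

carry_out --increments '[[[0,0.1,0],[-34,3,-22],0],[[0,0.2,0],[-68,6,-44],0],[[0,0.3,0],[-102,9,-66],0],[[0,0.4,0],[-136,12,-88],0],[[0,0.485,0],[-170,15,-110],0],[[0,0.485,0],[-204,18,-132],0],[[0,0.485,0],[-238,21,-154],0],[[0,0.485,0],[-272,24,-176],0],[[0,0.485,0],[-306,27,-198],0],[[0,0.485,0],[-340,30,-220],0]]' --force 8

```text
time_s: 64.38
ee_pos: [522.4, -13.5, 483.2]
ee_rot: [-89.8, 0.1, 64.4]
force: [1.0, 0.6, 0.1]
gripper_width: 91.2
```

carry_out --increments '[[[0,0,0],[-34,0,-22],0],[[0,0,0],[-34,0,-22],0],[[0,0,0],[-34,0,-22],0],[[0,0,0],[-34,0,-22],0]]'

```text
time_s: 64.72
ee_pos: [526.5, -51.3, 483.8]
ee_rot: [-89.8, 0.0, 64.4]
force: [-0.1, 0.2, -0.3]
gripper_width: 91.1
```

Run:
```python
from h import *
to((545,-44,218,64.5))
```

```text
now grasp [526.  -51.2 311.8] rot [-89.8   0.   64.4] t 64.7 w 91.1 q [ -7.  12.  87.   0.  81. -71.]
(545, -44, 218, 64.5) -> [-0.003, -0.001, -0.001] [14.6, 93.7, -13.8]
```

carry_out --increments '[[[0,0,0],[14.6,10,-13.8],0.3],[[0,0,0],[14.6,45,-13.8],0.45],[[0,0,0],[14.6,75,-13.8],0.45],[[0,0,0],[14.6,92,-13.8],0.45],[[0,0,0],[14.6,93,-13.8],0.45],[[0,0,0],[14.6,93,-13.8],1],[[0,0,0],[14.6,93,-13.8],1],[[0,0,0],[14.6,93,-13.8],1],[[0,0,0],[14.6,93,-13.8],1],[[0,0,0],[14.6,93,-13.8],1]]'

```text
time_s: 65.55
ee_pos: [545.1, -43.6, 393.4]
ee_rot: [-90.1, -0.0, 64.5]
force: [0.4, -0.5, -0.8]
gripper_width: 27.7
```

carry_out --increments '[[[0,0,0],[0,0,0],1],[[0,0,0],[0,0,0],1],[[0,0,0],[0,0,0],1],[[0,0,0],[0,0,0],1],[[0,0,0],[0,0,0],1]]'

```text
time_s: 65.97
ee_pos: [545.1, -43.8, 393.3]
ee_rot: [-90.1, -0.0, 64.5]
force: [-0.2, 0.2, 5.8]
gripper_width: 25.7
```

carry_out --increments '[[[0,0,0],[-10,0,7],1],[[0,0,0],[-20,0,14],1],[[0,0,0],[-31,0,20],1],[[0,0,0],[-42,0,26],1],[[0,0,0],[-53,0,31],1],[[0,0,0],[-64,0,36],1],[[0,0,0],[-76,0,40],1],[[0,0,0],[-88,0,44],1],[[0,0,0],[-100,0,47],1],[[0,0,0],[-112,0,49],1]]'

```text
time_s: 66.8
ee_pos: [451.5, -124.8, 392.1]
ee_rot: [-90.0, 0.0, 64.5]
force: [-1.0, 2.2, 2.8]
gripper_width: 26.0
```

carry_out --increments '[[[0,0,0],[-12,0,1],1],[[0,0,0],[-24,0,2],1],[[0,0,0],[-36,0,2],1],[[0,0,0],[-49,0,2],1],[[0,0,0],[-61,0,1],1],[[0,0,0],[-73,0,0],1],[[0,0,0],[-85,0,-3],1],[[0,0,0],[-97,0,-6],1],[[0,0,0],[-109,0,-9],1],[[0,0,0],[-121,0,-13],1]]'

```text
time_s: 67.63
ee_pos: [411.2, -239.8, 391.8]
ee_rot: [-89.9, 0.1, 64.5]
force: [-0.8, 2.1, 1.5]
gripper_width: 25.9
```

carry_out --increments '[[[0,0,0],[-11,0,-5],1],[[0,0,0],[-22,0,-10],1],[[0,0,0],[-33,0,-16],1],[[0,0,0],[-43,0,-22],1],[[0,0,0],[-53,0,-29],1],[[0,0,0],[-63,0,-37],1],[[0,0,0],[-73,0,-45],1],[[0,0,0],[-82,0,-53],1],[[0,0,0],[-90,0,-62],1],[[0,0,0],[-98,0,-71],1]]'

```text
time_s: 68.47
ee_pos: [434.6, -358.7, 392.1]
ee_rot: [-90.0, 0.0, 64.5]
force: [-0.0, 2.5, -2.0]
gripper_width: 25.3
```

carry_out --increments '[[[0,0,0],[0,0,0],0.4],[[0,0,0],[0,0,0],0.4],[[0,0,0],[0,0,0],0.2],[[0,0,0],[0,0,0],0.2],[[0,0,0],[0,-30,0],0.2],[[0,0,0],[0,-70,0],0.1],[[0,0,0],[0,-110,0],0.1],[[0,0,0],[0,-120,0],0.1],[[0,0,0],[0,-120,0],0.1]]'

```text
time_s: 69.22
ee_pos: [434.0, -357.0, 516.7]
ee_rot: [-90.5, 0.2, 64.5]
force: [0.2, 0.0, -0.3]
gripper_width: 81.1
```

Run:
```python
from h import *
to((490,-45,330,90)); g=grab('scene'); cv2.imwrite('pics/s10.png',cv2.resize(g['frame'][180:300,210:390],(750,500)))
g=grab('top'); P=cloud(g)
m=((abs(P[...,2]-40)<4)&(P[...,0]>420)&(P[...,0]<680)&(P[...,1]>-340)&(P[...,1]<110)).astype(np.uint8)
n,l,st,_=cv2.connectedComponentsWithStats(m)
for i in range(1,n):
    if st[i,4]>40: q=P[l==i]; print(st[i].tolist(),cv2.minAreaRect(q[:,:2].astype(np.float32)))
```

```text
now grasp [ 435.2 -358.1  344.8] rot [-90.5   0.2  64.5] t 69.2 w 81.1 q [ -41.   14.   79.   -0.   86. -105.]
(490, -45, 330, 90) -> [0.008, -0.444, -0.005] [305.8, 13.2, 83.7]
[321, 165, 26, 17, 208] ((591.8401489257812, -102.41636657714844), (80.51025390625, 55.710453033447266), 87.09962463378906)
[285, 169, 20, 7, 57] ((589.3779296875, 27.688007354736328), (20.178646087646484, 63.561458587646484), 1.7685213088989258)
[330, 199, 18, 18, 58] ((468.4605712890625, -128.89010620117188), (28.08706283569336, 70.43439483642578), 46.52842712402344)
[285, 215, 20, 7, 54] ((434.9447937011719, 23.093982696533203), (62.881038665771484, 18.489700317382812), 88.70550537109375)
```

View pics/s10.png

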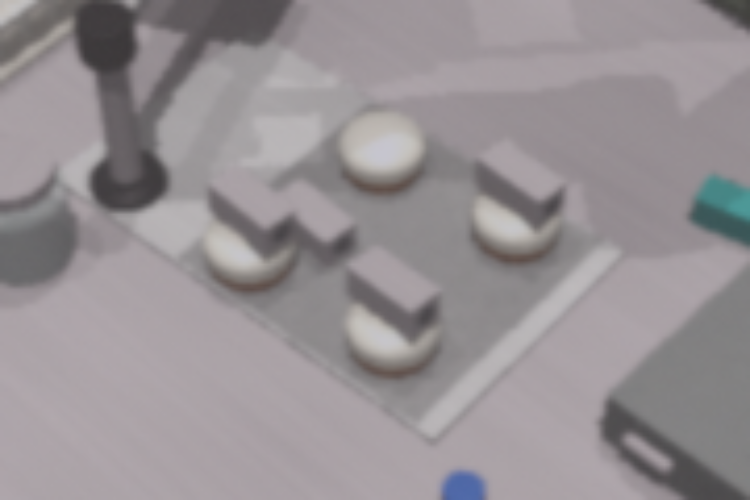

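The fallen weight lies on its side on the plate between C and D, at (318,222) px; the other three are fine.

carry_out --increments '[[[0.008,-0.1,0],[38,3,10],0.1],[[0.008,-0.2,0],[76,5,20],0.1],[[0.008,-0.3,0],[114,7,31],0.1],[[0.008,-0.4,0],[152,9,41],0.1],[[0.008,-0.444,0],[185,11,35],0.1],[[0.008,-0.444,0],[220,12,20],0.1],[[0.008,-0.444,0],[245,13,0],0.1],[[0.008,-0.444,0],[255,13,-10],0.1],[[0.008,-0.444,0],[255,13,-10],0.1],[[0.008,-0.444,0],[255,13,-10],0.1]]' --force 50

```text
time_s: 70.15
ee_pos: [553.1, -131.2, 496.5]
ee_rot: [-89.2, -0.1, 90.0]
force: [-0.8, -0.2, -0.9]
gripper_width: 81.9
```

carry_out --increments '[[[0,0,0],[0,0,0],0.1],[[0,0,0],[0,0,0],0.1]]'

```text
time_s: 70.32
ee_pos: [552.0, -132.2, 498.6]
ee_rot: [-89.4, -0.1, 89.9]
force: [-0.2, 0.0, 0.4]
gripper_width: 82.1
```

Run:
```python
from h import *
g=grab('wrist','w11.png'); P=cloud(g)
b=P[(P[...,0]>530)&(P[...,0]<612)&(P[...,1]>-190)&(P[...,1]<-30)&(abs(P[...,2]-40.5)<2.5)]
for c in ((632,-117.1),(483.4,-116.6)): b=b[np.hypot(b[:,0]-c[0],b[:,1]-c[1])>37]
r=cv2.minAreaRect(b[:,:2].astype(np.float32)); print(len(b),r,np.percentile(b,[2,98],axis=0).round(1)); jars()
x,y=r[0]; a=r[2] if r[1][0]<r[1][1] else r[2]-90
to((x,y,110,90+a),(x,y,33,90+a))
```

```text
1038 ((580.6856689453125, -99.71897888183594), (69.70223236083984, 34.0848503112793), 87.58599090576172) [[ 564.3 -132.9   38.6]
 [ 596.2  -66.6   42.1]]
A dome n 662 [array([615.1,  26.1]), np.float64(38.3)] | weight [613.6  26.3] [71.2 34.6] 89.8 z 83.4 slope [0.105 0.038]
B dome n 909 [array([461.8,  17.9]), np.float64(38.0)] | weight [460.5  19.6] [34.1 71.7] 0.1 z 83.8 slope [ 0.028 -0.008]
C dome n 2172 [array([ 483.2, -116.9]), np.float64(38.4)] 
D dome n 1216 [array([ 620.7, -102.1]), np.float64(56.3)] | weight [ 631.3 -114.8] [34.9 70. ] 0.1 z 83.4 slope [ 0.145 -0.032]
now grasp [ 550.6 -132.   327.3] rot [-89.5  -0.1  89.9] t 70.4 w 82.0 q [ -15.   15.   80.   -0.   85. -104.]
(580.6856689453125, -99.71897888183594, 110, 87.58599090576172) -> [-0.008, 0.04, 0.001] [32.3, 217.1, -30.4]
(580.6856689453125, -99.71897888183594, 33, 87.58599090576172) -> [-0.008, 0.04, 0.001] [32.1, 294.1, -31.0]
```

carry_out --increments '[[[-0.008,0.04,0],[32,40,-29],0.1],[[-0.008,0.04,0],[32,80,-29],0.1],[[-0.008,0.04,0],[32,120,-29],0.1],[[-0.008,0.04,0],[32,160,-29],0.1],[[-0.008,0.04,0],[32,195,-29],0.1],[[-0.008,0.04,0],[32,205,-29],0.1],[[-0.008,0.04,0],[32,205,-29],0.1],[[-0.008,0.04,0],[32,205,-29],0.1],[[-0.008,0.04,0],[32,205,-29],0.1]]'

```text
time_s: 71.17
ee_pos: [580.9, -99.8, 296.0]
ee_rot: [-90.2, -0.0, 87.6]
force: [0.3, -0.3, -0.3]
gripper_width: 82.0
```

Run:
```python
from h import *
to((578.5,-99.7,34,87.6))
```

```text
now grasp [581.5 -99.7 124. ] rot [-90.2  -0.   87.6] t 71.2 w 82.0 q [-11.  24.  97.   0.  59. -99.]
(578.5, -99.7, 34, 87.6) -> [0.004, 0.0, 0.001] [-0.1, 90.0, 2.7]
```

carry_out --increments '[[[0.004,0,0],[0,25,2.7],0.1],[[0.004,0,0],[0,50,2.7],0.1],[[0.004,0,0],[0,70,2.7],0.1],[[0.004,0,0],[0,84,2.7],0.1],[[0.004,0,0],[0,90,2.7],0.1],[[0.004,0,0],[0,90,2.7],0.1],[[0.004,0,0],[0,90,2.7],1],[[0.004,0,0],[0,90,2.7],1],[[0.004,0,0],[0,90,2.7],1],[[0.004,0,0],[0,90,2.7],1]]'

```text
time_s: 72.0
ee_pos: [578.3, -99.3, 205.8]
ee_rot: [-90.0, -0.0, 87.7]
force: [-1.1, -0.4, 5.6]
gripper_width: 69.9
```

carry_out --increments '[[[0,0,0],[0,0,0],1],[[0,0,0],[0,0,0],1],[[0,0,0],[0,-15,0],1],[[0,0,0],[0,-45,0],1],[[0,0,0],[0,-80,0],1],[[0,0,0],[0,-98,0],1],[[0,0,0],[0,-98,0],1],[[0,0,0],[0,-98,0],1]]'

```text
time_s: 72.67
ee_pos: [577.5, -99.1, 301.7]
ee_rot: [-89.8, -0.1, 87.7]
force: [-1.0, 0.8, -7.7]
gripper_width: 69.4
```

Run:
```python
from h import *
print(env.state()['force']); to((483.6,-116.6,130,90)); held()
```

```text
[-0.99644597  0.75796093 -7.68389883]
now grasp [576.8 -98.8 129.7] rot [-89.8  -0.1  87.7] t 72.7 w 69.4 q [-11.  24.  97.   0.  60. -99.]
(483.6, -116.6, 130, 90) -> [-0.004, -0.041, 0.002] [-21.3, 0.1, 93.2]
n 6069 lo [-29.3  -7.9  -5.9] hi [29.4 23.7 15. ]
side 2621 [ 1.408e+01 -7.000e-03  1.800e-02] range [[-28.7, -7.0, 12.7], [28.8, 23.8, 15.0]]
top 3821 [-6.717e+00  1.000e-03  7.000e-03] range [[-28.8, -7.8, -5.8], [28.8, -5.6, 14.1]]
```

carry_out --increments '[[[-0.004,-0.02,0],[-7,0,30],1],[[-0.004,-0.041,0],[-15,0,62],1],[[-0.004,-0.041,0],[-21,0,90],1],[[-0.004,-0.041,0],[-21.3,0,95.7],1],[[-0.004,-0.041,0],[-21.3,15,95.7],1],[[-0.004,-0.041,0],[-21.3,30,95.7],1],[[-0.004,-0.041,0],[-21.3,44,95.7],1],[[-0.004,-0.041,0],[-21.3,44,95.7],1],[[-0.004,-0.041,0],[-21.3,44,95.7],1],[[-0.004,-0.041,0],[-21.3,44,95.7],1]]'

```text
time_s: 73.55
ee_pos: [481.4, -116.5, 257.9]
ee_rot: [-89.9, -0.1, 90.0]
force: [0.6, 0.4, -6.0]
gripper_width: 69.7
```

carry_out --increments '[[[0,0,0],[0,0,0],1],[[0,0,0],[0,0,0],1],[[0,0,0],[0,0,0],1]]'

```text
time_s: 73.8
ee_pos: [481.5, -116.6, 258.9]
ee_rot: [-90.1, -0.1, 90.0]
force: [0.3, -0.6, -6.3]
gripper_width: 69.9
```

Run:
```python
from h import *
print(env.state()['force']); to((481.1,-116.6,77.7,90))
```

```text
[ 0.30759306 -0.57068274 -6.27606196]
now grasp [ 481.7 -116.4   86.9] rot [-90.1  -0.1  90. ] t 73.8 w 69.9 q [ -15.   20.  112.    0.   49. -105.]
(481.1, -116.6, 77.7, 90) -> [0.001, 0.0, 0.001] [-0.0, 9.2, 0.4]
```

carry_out --increments '[[[0,0,0],[0,4,0.4],1],[[0,0,0],[0,7,0.4],1],[[0,0,0],[0,8.6,0.4],1],[[0,0,0],[0,8.6,0.4],1],[[0,0,0],[0,8.6,0.4],1],[[0,0,0],[0,8.6,0.4],1]]'

```text
time_s: 74.3
ee_pos: [480.9, -116.5, 249.7]
ee_rot: [-90.0, -0.1, 90.0]
force: [-1.0, -0.9, -5.7]
gripper_width: 69.9
```

Run:
```python
from h import *
print(env.state()['force']); to((481.1,-116.6,77.7,90))
```

```text
[-1.03669632 -0.91108754 -5.68540719]
now grasp [ 480.9 -116.3   77.7] rot [-90.   -0.1  90. ] t 74.3 w 69.9 q [ -15.   20.  112.    0.   47. -105.]
(481.1, -116.6, 77.7, 90) -> [0.0, 0.0, 0.001] [-0.1, 0.0, -0.2]
```

Just at contact; lower a touch, release, and back off to a viewing height.

carry_out --increments '[[[0,0,0],[-0.2,0.7,0],1],[[0,0,0],[-0.2,0.9,0],1],[[0,0,0],[-0.2,0.9,0],0.22],[[0,0,0],[-0.2,0.9,0],0.2],[[0,0,0],[-0.2,0.9,0],0.17],[[0,0,0],[-0.2,0.9,0],0.1],[[0,0,0],[-0.2,0.9,0],0.1],[[0,0,0],[-0.2,0.9,0],0.1],[[0,0,0],[0,-30,0],0.1],[[0,0,0],[0,-70,0],0.1]]'

```text
time_s: 75.13
ee_pos: [480.0, -116.4, 317.8]
ee_rot: [-89.5, -0.2, 90.0]
force: [1.3, -0.1, 0.1]
gripper_width: 81.9
```

carry_out --increments '[[[0,0,0],[20,-40,0],0.1],[[0,0,0],[40,-80,-20],0.1],[[0,0,0],[60,-120,-50],0.1],[[0,0,0],[60,-150,-80],0.1],[[0,0,0],[60,-150,-100],0.1],[[0,0,0],[60,-150,-100],0.1],[[0,0,0],[60,-150,-100],0.1],[[0,0,0],[60,-150,-100],0.1]]'

```text
time_s: 75.8
ee_pos: [580.5, -56.9, 468.7]
ee_rot: [-89.8, -0.1, 90.0]
force: [0.0, 0.1, 0.6]
gripper_width: 82.2
```

Run:
```python
from h import *
tilt(avg=4); to((435.3,-357.5,312,64.5))
```

```text
A slope x,y [0.061 0.035] off [-2.6 -1.1] size [  33.    70.5 1312.2] sd [0.004 0.   ]
B slope x,y [ 0.037 -0.026] off [-1.6  1.5] size [  33.9   70.3 1486.5] sd [0.003 0.001]
C slope x,y [-0.023 -0.035] off [1.  1.5] size [  34.1   69.3 1548.2] sd [0.003 0.005]
D slope x,y [ 0.076 -0.032] off [-0.8  1.6] size [  34.6   70.1 1309.2] sd [0.001 0.002]
now grasp [579.7 -56.8 297.2] rot [-89.9  -0.1  90. ] t 76.0 w 81.4 q [ -7.  17.  82.   0.  81. -97.]
(435.3, -357.5, 312, 64.5) -> [-0.002, 0.445, 0.001] [-300.4, -15.0, 144.6]
```

D's pot got a nudge (tilt now about 4.7°), so I'll trim it with a relative regrip.

carry_out --increments '[[[0,0,0],[-30,20,-26],0.1],[[0,0,0],[-59,50,-51],0.1],[[0,0,0],[-59,85,-51],0.1],[[0,0,0],[-59,120,-51],0.1],[[0,0,0],[-59,150,-51],0.1],[[0,0,0],[-59,168,-51],0.1],[[0,0,0],[-59,172,-51],0.1],[[0,0,0],[-59,172,-51],0.1],[[0,0,0],[-59,172,-51],0.1],[[0,0,0],[-59,172,-51],0.1]]' --force 40

```text
time_s: 76.83
ee_pos: [632.3, -115.7, 300.0]
ee_rot: [-90.2, -0.0, 90.0]
force: [-0.5, 0.1, -0.5]
gripper_width: 81.7
```

Run:
```python
from h import *
tilt(avg=2); to((631,-116,78,90)); g=grab('wrist'); P=cloud(g); d=P[(P[...,2]>28)&(P[...,2]<54)&(abs(P[...,0]-632)<50)&(abs(P[...,1]+117)<50)]; print(cv2.minEnclosingCircle(d[:,:2].astype(np.float32)),len(d))
```

```text
A slope x,y [0.059 0.035] off [-2.3 -1.6] size [  34.4   70.9 3045.5] sd [0.    0.001]
B slope x,y [-0.015 -0.031] off [13.5  3.5] size [ 18.9  71.5 917.5] sd [0.003 0.001]
C slope x,y [-0.041 -0.034] off [9.6 1.5] size [  19.    70.  2674.5] sd [0.001 0.   ]
D slope x,y [ 0.078 -0.032] off [-1.   2.2] size [  34.2   69.8 4592. ] sd [0. 0.]
now grasp [ 632.8 -115.5  127.8] rot [-90.2  -0.   90. ] t 76.9 w 81.9 q [ -11.   29.   89.    0.   62. -101.]
(631, -116, 78, 90) -> [0.004, 0.0, 0.001] [-0.4, 49.8, 1.4]
((633.92236328125, -115.89508056640625), 38.15236282348633) 1934
```

carry_out --increments '[[[0,0,0],[0,20,0],0.1],[[0,0,0],[0,38,0],0.1],[[0,0,0],[0,48,0],0.1],[[0,0,0],[0,50,0],0.1],[[0,0,0],[0,50,0],0.1],[[0,0,0],[0,50,0],1],[[0,0,0],[0,50,0],1],[[0,0,0],[0,50,0],1],[[0,0,0],[0,48,0],1],[[0,0,0],[0,47.5,0],1]]'

```text
time_s: 77.82
ee_pos: [631.5, -115.5, 249.9]
ee_rot: [-89.9, -0.1, 90.0]
force: [0.6, -0.6, -5.8]
gripper_width: 70.1
```

carry_out --increments '[[[0,0,0],[-0.8,0,-2.2],1],[[0,0,0],[-0.8,0,-2.2],1],[[0,0,0],[-0.8,1.5,-2.2],1],[[0,0,0],[-0.8,2.5,-2.2],1],[[0,0,0],[-0.8,2.5,-2.2],1],[[0,0,0],[-0.8,2.5,-2.2],1]]'

```text
time_s: 78.32
ee_pos: [634.1, -116.4, 249.1]
ee_rot: [-90.0, -0.1, 90.0]
force: [-3.0, -0.0, 5.4]
gripper_width: 70.0
```

carry_out --increments '[[[0,0,0],[0,0,0],0.22],[[0,0,0],[0,0,0],0.2],[[0,0,0],[0,0,0],0.17],[[0,0,0],[0,0,0],0.1],[[0,0,0],[0,0,0],0.1],[[0,0,0],[0,0,0],0.1],[[0,0,0],[0,-20,0],0.1],[[0,0,0],[0,-50,0],0.1],[[0,0,0],[0,-50,0],0.1],[[0,0,0],[0,-50,0],0.1]]'

```text
time_s: 79.15
ee_pos: [634.6, -116.5, 299.7]
ee_rot: [-90.3, -0.0, 90.0]
force: [0.9, 0.6, -0.1]
gripper_width: 81.9
```

Run:
```python
from h import *
tilt(avg=3); to((632,-116,215,90),(435.3,-357.5,312,64.5))
```

```text
A slope x,y [0.057 0.035] off [-2.4 -2. ] size [  34.2   71.1 3097.7] sd [0.001 0.   ]
B slope x,y [-0.007 -0.028] off [13.9  3.6] size [ 16.8  70.1 789. ] sd [0.004 0.001]
C slope x,y [-0.047 -0.035] off [10.3  1.4] size [  17.    70.  2409.7] sd [0.004 0.   ]
D slope x,y [ 0.055 -0.021] off [1.1 1.1] size [  34.2   70.2 4586.3] sd [0.003 0.002]
now grasp [ 633.4 -116.   124.7] rot [-89.9  -0.1  90. ] t 79.3 w 81.8 q [ -11.   29.   89.    0.   62. -101.]
(632, -116, 215, 90) -> [-0.002, 0.0, 0.002] [0.5, -90.3, 1.9]
(435.3, -357.5, 312, 64.5) -> [-0.002, 0.445, 0.001] [-240.8, -187.3, 198.9]
```

All tilts are now 3.5° or less, apart from A at about 3.8°. Back to the lamp.

carry_out --increments '[[[0,0,0],[0,-40,0],0],[[0,0,0],[0,-80,0],0],[[0,0,0],[0,-120,5],0],[[0,0,0],[0,-155,15],0],[[0,0.1,0],[-25,-180,40],0],[[0,0.2,0],[-55,-187,65],0],[[0,0.3,0],[-85,-187,90],0],[[0,0.4,0],[-115,-187,115],0],[[0,0.445,0],[-145,-187,140],0],[[0,0.445,0],[-175,-187,160],0]]' --force 8

```text
time_s: 80.13
ee_pos: [472.3, -292.7, 483.5]
ee_rot: [-89.8, -0.1, 64.4]
force: [-0.2, 0.0, -0.6]
gripper_width: 91.0
```

carry_out --increments '[[[0,0,0],[0,0,0],0],[[0,0,0],[0,0,0],0]]'

```text
time_s: 80.3
ee_pos: [473.2, -293.1, 483.4]
ee_rot: [-89.8, -0.1, 64.3]
force: [-0.2, 1.0, -0.3]
gripper_width: 91.4
```

Run:
```python
from h import *
to((435.3,-357.5,312,64.5),(435.3,-357.5,218.5,64.5))
```

```text
now grasp [ 472.9 -292.6  311.4] rot [-89.8  -0.1  64.3] t 80.3 w 91.4 q [-33.  14.  84.   0.  82. -97.]
(435.3, -357.5, 312, 64.5) -> [-0.003, -0.003, 0.002] [-74.5, -0.7, 6.2]
(435.3, -357.5, 218.5, 64.5) -> [-0.003, -0.003, 0.002] [-74.7, 92.8, 6.0]
```

carry_out --increments '[[[0,0,0],[-40,0,3],0.2],[[0,0,0],[-74.5,0,6],0.4],[[0,0,0],[-74.5,10,6],0.45],[[0,0,0],[-74.5,45,6],0.45],[[0,0,0],[-74.5,75,6],0.45],[[0,0,0],[-74.5,92,6],0.45],[[0,0,0],[-74.5,92,6],0.45],[[0,0,0],[-74.5,92,6],1],[[0,0,0],[-74.5,92,6],1],[[0,0,0],[-74.5,92,6],1]]'

```text
time_s: 81.13
ee_pos: [436.6, -356.6, 393.7]
ee_rot: [-90.0, 0.1, 64.6]
force: [-7.1, -5.0, -0.6]
gripper_width: 32.9
```

carry_out --increments '[[[0,0,0],[0,0,0],1],[[0,0,0],[0,0,0],1],[[0,0,0],[0,0,0],1],[[0,0,0],[0,0,0],1],[[0,0,0],[0,0,0],1],[[0,0,0],[0,0,0],1]]'

```text
time_s: 81.63
ee_pos: [434.7, -357.5, 393.6]
ee_rot: [-89.8, 0.3, 64.5]
force: [-9.0, -6.1, 0.1]
gripper_width: 25.5
```

carry_out --increments '[[[0,0,0],[7,0,9],1],[[0,0,0],[15,0,18],1],[[0,0,0],[24,0,27],1],[[0,0,0],[34,0,35],1],[[0,0,0],[44,0,43],1],[[0,0,0],[54,0,50],1],[[0,0,0],[64,0,56],1],[[0,0,0],[75,0,62],1],[[0,0,0],[86,0,67],1],[[0,0,0],[97,0,72],1]]'

```text
time_s: 82.47
ee_pos: [412.9, -237.2, 393.6]
ee_rot: [-90.0, 0.0, 64.5]
force: [-4.2, -1.7, -0.1]
gripper_width: 25.9
```

carry_out --increments '[[[0,0,0],[12,0,4],1],[[0,0,0],[24,0,7],1],[[0,0,0],[36,0,10],1],[[0,0,0],[48,0,13],1],[[0,0,0],[60,0,14],1],[[0,0,0],[72,0,15],1],[[0,0,0],[84,0,15],1],[[0,0,0],[97,0,15],1],[[0,0,0],[109,0,14],1],[[0,0,0],[121,0,13],1]]'

```text
time_s: 83.3
ee_pos: [454.2, -121.6, 393.4]
ee_rot: [-90.0, -0.1, 64.5]
force: [-1.2, 0.1, 0.1]
gripper_width: 25.4
```

carry_out --increments '[[[0,0,0],[12,0,-2],1],[[0,0,0],[24,0,-5],1],[[0,0,0],[36,0,-9],1],[[0,0,0],[48,0,-13],1],[[0,0,0],[59,0,-18],1],[[0,0,0],[70,0,-23],1],[[0,0,0],[81,0,-29],1],[[0,0,0],[92,0,-35],1],[[0,0,0],[102,0,-42],1],[[0,0,0],[112,0,-49],1]]'

```text
time_s: 84.13
ee_pos: [547.3, -42.3, 392.9]
ee_rot: [-90.0, -0.1, 64.5]
force: [-2.0, -1.9, 2.5]
gripper_width: 25.3
```

carry_out --increments '[[[0,0,0],[0,0,0],1],[[0,0,0],[0,0,0],1],[[0,0,0],[0,0,0],0.5],[[0,0,0],[0,0,0],0.5],[[0,0,0],[0,0,0],0.3],[[0,0,0],[0,0,0],0.3],[[0,0,0],[0,-30,0],0.3],[[0,0,0],[0,-70,0],0.3],[[0,0,0],[0,-110,0],0.3],[[0,0,0],[0,-120,0],0.3]]'

```text
time_s: 84.97
ee_pos: [546.0, -43.2, 519.6]
ee_rot: [-90.6, -0.3, 64.5]
force: [1.4, 0.1, 1.2]
gripper_width: 63.7
```

carry_out --increments '[[[0,0,0],[-40,-10,0],0.3],[[0,0,0],[-80,-10,10],0.3],[[0,0,0],[-120,-10,20],0.3],[[0,0,0],[-160,-10,30],0.3],[[0,0,0],[-200,-10,40],0.3],[[0,0,0],[-230,-10,50],0.3],[[0,0,0],[-230,-10,50],0.3],[[0,0,0],[-230,-10,50],0.3]]'

```text
time_s: 85.63
ee_pos: [400.8, -230.0, 522.7]
ee_rot: [-90.0, -0.1, 64.3]
force: [0.3, 0.5, -0.0]
gripper_width: 63.5
```

Run:
```python
from h import *
to(); g=grab('top'); P=cloud(g); k=P[(abs(P[...,2]-232)<6)&(P[...,1]<20)&(P[...,1]>-110)&(abs(P[...,0]-545)<60)]; print('knob',cv2.minAreaRect(k[:,:2].astype(np.float32))[0] if len(k)>5 else '')
k=P[(P[...,0]>400)&(P[...,0]<550)&(P[...,1]>230)&(P[...,1]<420)&(P[...,2]<150)]; print('lid z',np.percentile(k[:,2],[5,50,95]).round())
a=cv2.resize(g['frame'][100:260,150:400],(800,512)); s=grab('scene'); b=cv2.resize(s['frame'][170:310,200:480],(800,400))
cv2.imwrite('pics/end.png',cv2.resize(np.vstack([a[:, :],b]),(526,600)))
```

```text
now grasp [ 400.9 -229.7  350.7] rot [-90.   -0.1  64.3] t 85.6 w 63.5 q [-31.   5.  90.   0.  85. -96.]
knob (546.764404296875, -39.643333435058594)
lid z [52. 57. 63.]
```

View pics/end.png

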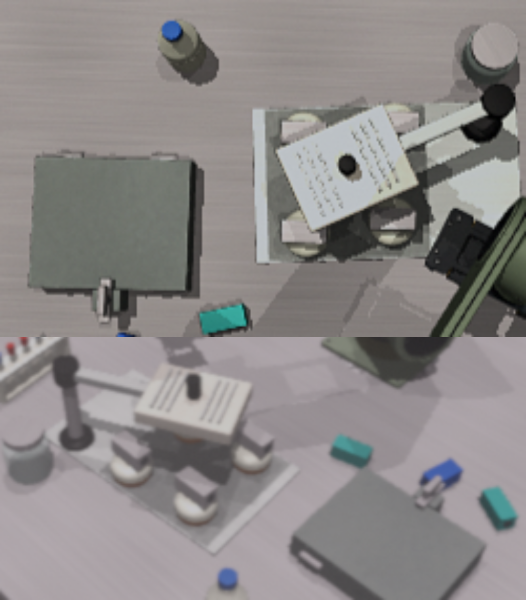

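All four pots carry weights: top view (302,125), (403,112), (303,228) and (392,220), the last partly under the lamp. The lamp is centred (knob (347,165)), the lid is shut, and the button is across it at (105,300).

```bash
python3 -c "
from workcell import env
print(env.job_done())"
```

```text
the job is handed in; nothing more can be done
None
```

The job is handed in. All four pots carry a weight, the lamp is back over the plate, and the case is shut and locked. One weight had to be put back after the case was closed, so the order asked for was not fully kept.

**What happened:** I swung the lamp clear, put the four weights on the domes, swung the lamp back, shut the lid and turned the button to its stop. A look afterwards showed one weight had come off its pot onto the plate. I swung the lamp clear again, put the weight back, adjusted its neighbour and returned the lamp, all with the case already locked. That was at 86 s of the 210 s.

**Last checks:**
- **Weights:** the final pictures show one on each pot. The last measured tilts were about 2.5 to 4° (0.04 to 0.07 rad), so none is perfectly level. They were taken before the last lamp swing.
- **Pots:** all stand upright on the plate. The one beside the fallen weight has shifted by about 2 mm.
- **Lamp:** the knob is within about 3 mm of the plate centre.
- **Case:** the lid lies flat at 57 mm (56 mm nominal). The button turned to its stop, with its fin about 2° off square in the camera frame. No spare weights were left for the case.
- **Rack, bottle and jar:** they look undisturbed in the pictures.

**Other faults and disagreements:**
- The grip slackened once on the first placing, and the weight slid 8 mm in the jaws. While I lowered it, it pressed the pot with a reading of up to 42 N at the wrist.
- The top camera reads about 3 mm further in y than the wrist camera. I used the wrist camera for placing.

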